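# Brush out copper tumblers and pack them with dividers

## Robot

A 7-joint arm with a two-finger parallel gripper is mounted at the origin on the work surface. World frame = base frame: x ahead of the robot, y to its left, z up, the work surface at z = 0. Lengths are in m, angles in rad, forces in N, time in s.
With the tool pointing down it reaches from about 0.4 to 0.875 m from the base axis. Payload 6.5 kg.
Tool frame: the origin (TCP) lies midway between the tips of the shut fingers; the grasp point (between the pads) lies 19 mm behind it; z points along the fingers, y is the line along which they close (so a half turn about z gives the same grasp; the last joint's range is limited). The gripper opens to 88 mm and grips with 3 to 60 N. Pads are 18 mm wide; open, the fingers measure 123 mm over their backs; the gripper's body (75 mm by 187 mm) begins 45 mm behind the grasp point.
Start: joints at [-1.332, 0.536, -0.004, 1.538, 0.003, 1.067, -0.071], TCP at [0.195, 0.62, 0.239] pointing down, gripper open.
Joint ranges: [-2.7, 2.7], [-0.37, 2.16], [-1.27, 1.26], [0.24, 2.4], [-1.31, 4.45], [0.19, 1.91], [-2.76, 2.76]. Speed limits (rad/s): [2.39, 2.39, 3.14, 3.14, 3.14, 3.14, 3.14].

## Interface

Orientations are given as a rotation vector (axis times angle).
In Python, from cell import * gives the robot as it stands.
- The arm moves only by the shell command python3 -m creep 'ROWS' [OPENING] [FORCE]. ROWS is JSON, a list of rows, each an object of numbers: "x", "y", "z": the shift along the tool's x, y, z scaled (see below); "ax", "ay", "az": the turn, a rotation vector about the tool's x, y, z scaled (see below). In form: [{"x": .., "y": .., "z": .., "ax": .., "ay": .., "az": ..}, ...]. A call has exactly 5 rows; each row is the pose to reach, as a shift and turn from the pose commanded when the call began, along the tool's axes at that moment; what a row does not reach only later rows make up. The controller multiplies each number of a shift by 0.75 m and each number of a turn by 90 degrees. A row lasts 1/8 s, in which the tool goes at most 62.5 mm and 10.7 degrees, less where a joint would pass 70% of its speed; a pose out of reach is approached as far as the arm can. A call with a number of a shift or a turn outside -1 to 1 is refused whole. A call with a gripper value outside its range is refused whole. OPENING is the opening, from 0 (shut) to 1 (fully open), set as the call begins (- or left out, the last holds). The fingers move at their own pace and stop on an object; FORCE is the grip in N (left out, the last holds). Time passes only in rows, so rows that repeat a pose let the fingers close, or fill a call up. It gives the time, the measured TCP pose, the force, the opening and the grip force at its end, in the units of the state.
- get_state(): the state, without advancing time (a new reading comes with each control period).
- read_camera(name): name is "scene" or "top" or "wrist"; returns a dict with "pixels" (420x560x3 uint8, red, green, blue), "K" (3x3 intrinsics, pixels), "origin" and "orientation" of the camera in the world; the wrist camera has in their place "mount" (4x4, takes a point from camera to tool coordinates, whose origin is the TCP and whose axes are the flange's). Camera axes: x right, y down, z forward; pixel columns grow to the right and rows downward; lengths in m; the calibration is good to about 2 mm. A picture is of the moment at which its call begins: read the wrist's pose just before it. There is no depth.
- finish_job(): hands the job in; it is judged then, once.
The state is a dict: "clock": time; "joints": joint angles; "qvel": joint speeds; "effort": joint torques, N m; "tcp_pos": TCP position; "tool_rot": TCP orientation; "contact_force": force on the tool from outside, world axes, zero at the start; "moment": the same for the moment, N m; "width": opening from 0.0 (shut) to 1.0 (fully open); "grasp_force": force on a finger pad.
Only numpy, scipy, OpenCV 4.12 (cv2) and the standard library are available. Lean on these libraries where they do the work, as an engineer would, in place of code of your own. Each camera call takes 0.05 s, during which the arm holds its last target. There are 200 camera calls.

## Task

Before packing, clean the inside of each copper tumbler where it stands on the bench with the long brush, going from the tallest to the shortest: push the brush right down to the bottom, draw it up until its tip is near the rim, push it down to the bottom again, and lift it out. Then put the brush back in its pot head down, stand every tumbler upright in the middle of a crate compartment of its own and slide both wooden dividers fully down into the crate's slots. Leave the other things on the bench where they are; if a tumbler gets knocked aside, put it right.

Things in the scene. Friction and masses are not known exactly. Their poses are not given: they have to be found in the camera images.
- tumbler_tall: the tallest copper tumbler: a loose, straight-sided open cup, 85 mm high, 62 mm outside and 54 mm inside diameter, inner floor 5 mm above its underside, 300 g give or take 20 percent. Origin: centre of the underside, z up its axis. Stands on the bench at the start; any one of the three tumblers may be absent
- tumbler_mid: the middle-sized copper tumbler: a loose, straight-sided open cup, 70 mm high, 62 mm outside and 54 mm inside diameter, inner floor 5 mm above its underside, 250 g give or take 20 percent. Origin: centre of the underside, z up its axis. Stands on the bench at the start; any one of the three tumblers may be absent
- tumbler_short: the shortest copper tumbler: a loose, straight-sided open cup, 55 mm high, 62 mm outside and 54 mm inside diameter, inner floor 5 mm above its underside, 200 g give or take 20 percent. Origin: centre of the underside, z up its axis. Stands on the bench at the start; any one of the three tumblers may be absent
- brush: loose cleaning brush, 190 mm long, about 120 g, rotationally symmetric: bristle head 40 mm across (rigid, flat-ended) from 0 to 60 mm, thin 12 mm neck, round wooden handle 22 mm across from 90 to 190 mm. Origin: centre of the head's flat end; z points along the brush to the handle's end. It starts upright in the pot, head down, handle up
- brush_tip (a point): centre of the flat end of the brush's head (same point as the brush's origin)
- pot: fixed terracotta brush pot, 70 mm high, 60 mm outside, 52 mm inside diameter, inner floor 6 mm above the bench. Origin: centre of the underside, on the bench
- crate: fixed open wooden packing crate, outside 166 (its x) x 276 (its y) x 70 mm high; inside 146 x 256 mm, floor 10 mm above the bench. Origin: centre of the underside; yaw varies. Two cross slots (see the points) part it into three compartments centred at local (0, -88), (0, 0) and (0, 88) mm
- slot_1 (a point): middle of the crate's first cross slot (crate-local y = -44 mm), at floor level. The slot runs along the crate's x: on each long wall (local x = -73 and +73 mm) two upright guide strips, 10 mm deep, leave a 14 mm wide groove, open at the top (70 mm up) and reaching to the floor
- slot_2 (a point): the same for the second cross slot (crate-local y = +44 mm)
- stand: fixed dark wooden stand, 170 (its x) x 150 (its y) mm, 60 mm high, with two slots at local y = -44 and +44 mm in which the dividers stand upright along its x at the start, on its base 10 mm above the bench; lift them straight up. Origin: centre of the underside; yaw varies
- divider_1: loose upright plywood divider, about 120 g, 10 mm thick (its y), 142 mm long (its x), 85 mm high, with a central grip tab 40 mm long that rises to 123 mm. Origin: centre of the lower edge, z up. Starts in the stand's slot at local y = -44 mm; either divider fits either slot of the crate, either way round
- divider_2: loose upright plywood divider, about 120 g, 10 mm thick (its y), 142 mm long (its x), 85 mm high, with a central grip tab 40 mm long that rises to 123 mm. Origin: centre of the lower edge, z up. Starts in the stand's slot at local y = 44 mm; either divider fits either slot of the crate, either way round
- hammer: ball hammer lying at the far side of the bench; a bystander, to be left where it is (origin: centre of its underside)
- screwdriver: screwdriver lying near the robot; a bystander, to be left where it is (origin: centre of its underside)
- punch: steel punch 120 mm long and 14 mm high lying along x between the tumblers and the stand; a bystander, to be left where it is (origin: centre of its underside)
- oil_bottle: brown bottle, 60 mm across, 150 mm high; a bystander, to be left where it is (origin: centre of its underside)
- bowl: copper bowl, 120 mm across, 45 mm high; a bystander, to be left where it is (origin: centre of its underside)
- tin: steel tin, 70 mm across, 60 mm high; a bystander, to be left where it is (origin: centre of its underside)
- block: wooden block 90 x 60 x 50 mm; a bystander, to be left where it is (origin: centre of its underside)
Not all that is in view belongs to the job. Leave any black or purple look-alike of the tumbler_mid alone.

How it is judged:
On the way, in this order (a step that is already met when the one before it is completed fails the run):
1. brush at the bottom of the tall tumbler, which still stands on the bench (z of brush_tip in the frame of tumbler_tall between -0.002 and 0.018 m and horizontal distance between brush_tip and tumbler_tall below 0.027 m and height (world z) of tumbler_tall below 0.007 m), for 0.05 s.
2. brush drawn up towards the rim of the tall tumbler (z of brush_tip in the frame of tumbler_tall above 0.055 m and horizontal distance between brush_tip and tumbler_tall below 0.04 m), for 0.02 s.
3. brush at the bottom of the tall tumbler a second time (all of step 1), for 0.05 s.
4. brush at the bottom of the mid tumbler, which still stands on the bench (z of brush_tip in the frame of tumbler_mid between -0.002 and 0.018 m and horizontal distance between brush_tip and tumbler_mid below 0.027 m and height (world z) of tumbler_mid below 0.007 m), for 0.05 s.
5. brush drawn up towards the rim of the mid tumbler (z of brush_tip in the frame of tumbler_mid above 0.04 m and horizontal distance between brush_tip and tumbler_mid below 0.04 m), for 0.02 s.
6. brush at the bottom of the mid tumbler a second time (all of step 4), for 0.05 s.
7. brush at the bottom of the short tumbler, which still stands on the bench (z of brush_tip in the frame of tumbler_short between -0.002 and 0.018 m and horizontal distance between brush_tip and tumbler_short below 0.027 m and height (world z) of tumbler_short below 0.007 m), for 0.05 s.
8. brush drawn up towards the rim of the short tumbler (z of brush_tip in the frame of tumbler_short above 0.025 m and horizontal distance between brush_tip and tumbler_short below 0.04 m), for 0.02 s.
9. brush at the bottom of the short tumbler a second time (all of step 7), for 0.05 s.
10. brush back in its pot, head down (horizontal distance between brush_tip and pot below 0.015 m and z of brush_tip in the frame of pot below 0.02 m and angle between brush's own z axis and vertical below 0.3 rad), for 0.2 s.
At the end, for the whole second after the job is handed in: Brush head-down in its pot; each tumbler present upright on the crate floor, one to a compartment, within 30 mm of the middle along the compartment; one divider in each pair of slots, upright and down on the crate floor (within 5 mm); all at rest (all of step 10 and x of tumbler_tall in the frame of crate between -0.03 and 0.03 m and z of tumbler_tall in the frame of crate between 0.004 and 0.016 m and angle between each of tumbler_tall, tumbler_mid, tumbler_short's own z axis and vertical below 0.12 rad and linear speed of each of tumbler_tall, tumbler_mid, tumbler_short, divider_1, divider_2 below 0.03 m/s and (y of tumbler_tall in the frame of crate between -0.104 and -0.072 m or y of tumbler_tall in the frame of crate between -0.016 and 0.016 m or y of tumbler_tall in the frame of crate between 0.072 and 0.104 m) and x of tumbler_mid in the frame of crate between -0.03 and 0.03 m and z of tumbler_mid in the frame of crate between 0.004 and 0.016 m and (y of tumbler_mid in the frame of crate between -0.104 and -0.072 m or y of tumbler_mid in the frame of crate between -0.016 and 0.016 m or y of tumbler_mid in the frame of crate between 0.072 and 0.104 m) and x of tumbler_short in the frame of crate between -0.03 and 0.03 m and z of tumbler_short in the frame of crate between 0.004 and 0.016 m and (y of tumbler_short in the frame of crate between -0.104 and -0.072 m or y of tumbler_short in the frame of crate between -0.016 and 0.016 m or y of tumbler_short in the frame of crate between 0.072 and 0.104 m) and x of divider_1 in the frame of crate between -0.008 and 0.008 m and z of divider_1 in the frame of crate between 0.005 and 0.015 m and angle between each of divider_1, divider_2's own z axis and vertical below 0.1 rad and angle between the x axis of each of divider_1, divider_2 and the x axis of crate, either way round below 0.08 rad and (y of divider_1 in the frame of crate between -0.051 and -0.037 m or y of divider_1 in the frame of crate between 0.037 and 0.051 m) and x of divider_2 in the frame of crate between -0.008 and 0.008 m and z of divider_2 in the frame of crate between 0.005 and 0.015 m and (y of divider_2 in the frame of crate between -0.051 and -0.037 m or y of divider_2 in the frame of crate between 0.037 and 0.051 m)); the robot touches nothing.
It fails at once if any other thing on the bench is shoved out of place (more than 60 mm) (distance of any of hammer, screwdriver, punch, oil_bottle, bowl, tin, block from where it was at the start of the episode above 0.06 m).
Of tumbler_tall, tumbler_mid, tumbler_short only 2 to 3 are there at a start; the rules pass over those that are not, and their reading is None.
At some moment in a run one of tumbler_tall, tumbler_mid, tumbler_short may be knocked a few centimetres aside while the robot is not near it.
It also fails if it takes over 210 s, if anything falls off the work surface, if the arm or the gripper's body presses on something with over 40 N, if the wrist force passes 120 N, or if a joint passes its speed limit or range.

## Working session

There is one attempt and no reset: what is moved stays moved. The work goes in short steps, Python scripts to look and compute and a shell command to move; the robot and the scene stay as the last step left them, time stands still between calls to the robot, and variables do not carry over. Pictures are saved under pics/ and viewed, at most 14 in all, crops included, and the job is handed in when it is done.

```bash
mkdir -p pics; ls; cat > h.py <<'E'
from cell import *
import numpy as np, cv2, sys
from scipy.spatial.transform import Rotation as R
def snap(name, fn=None):
    s=get_state(); c=read_camera(name); c['s']=s
    if name=='wrist':
        T=np.eye(4); T[:3,:3]=R.from_rotvec(s['tool_rot']).as_matrix(); T[:3,3]=s['tcp_pos']
        M=T@np.array(c['mount']); c['o']=M[:3,3]; c['R']=M[:3,:3]
    else:
        c['o']=np.array(c['origin']); q=np.array(c['orientation'])
        c['R']=q if q.shape==(3,3) else R.from_rotvec(q).as_matrix()
    c['K']=np.array(c['K'])
    if fn: cv2.imwrite('pics/'+fn, c['pixels'][:,:,::-1])
    return c
def ray(c,u,v):
    return c['R']@np.linalg.inv(c['K'])@np.array([u,v,1.])
def onz(c,u,v,z):
    d=ray(c,u,v); return c['o']+d*(z-c['o'][2])/d[2]
def proj(c,p):
    q=c['K']@(c['R'].T@(np.array(p)-c['o'])); return q[:2]/q[2]
def tri(c1,p1,c2,p2):
    d1=ray(c1,*p1); d2=ray(c2,*p2); d1/=np.linalg.norm(d1); d2/=np.linalg.norm(d2)
    t=np.linalg.lstsq(np.c_[d1,-d2],c2['o']-c1['o'],rcond=None)[0]
    a=c1['o']+t[0]*d1;b=c2['o']+t[1]*d2
    return (a+b)/2, np.linalg.norm(a-b)
E
python3 - <<'E'
from h import *
for n in ['scene','top','wrist']:
    c=snap(n,n+'0.png'); print(n,c['o'].round(3),c['R'].round(3).tolist(),c['K'].round(1).tolist())
    if n=='wrist': print(np.array(c['mount']).round(3).tolist())
print(get_state())
E
```

```text
pics
scene [ 0.996 -0.566  1.206] [[0.807, 0.497, -0.318], [0.59, -0.682, 0.433], [-0.002, -0.537, -0.843]] [[490.7, 0.0, 287.3], [0.0, 490.7, 206.0], [0.0, 0.0, 1.0]]
top [0.358 0.022 1.329] [[-0.015, -0.987, 0.158], [-1.0, 0.012, -0.021], [0.019, -0.158, -0.987]] [[438.2, 0.0, 278.9], [0.0, 438.2, 213.0], [0.0, 0.0, 1.0]]
wrist [0.127 0.642 0.383] [[0.299, 0.918, 0.262], [0.954, -0.287, -0.084], [-0.002, 0.275, -0.961]] [[353.1, 0.0, 278.7], [0.0, 353.1, 208.3], [0.0, 0.0, 1.0]]
[[0.001, -0.961, -0.275, 0.072], [1.0, 0.001, -0.0, 0.001], [0.001, -0.275, 0.961, -0.145], [0.0, 0.0, 0.0, 1.0]]
{'clock': 0.15, 'joints': array([-1.33223313,  0.53699098, -0.0044608 ,  1.53864193,  0.00260781,
        1.06730125, -0.07119528]), 'qvel': array([ 0.00169564, -0.00162943,  0.00030695, -0.00193694,  0.00066418,
       -0.00055806, -0.00087991]), 'effort': array([ 1.64177942e-03, -5.71327472e+01,  9.92050432e-01, -2.51828742e+01,
       -5.61512145e-02,  1.52349612e-02,  1.01902961e-04]), 'tcp_pos': array([0.19489729, 0.61959317, 0.23804254]), 'tool_rot': array([-4.76700276e-01, -3.10510551e+00,  2.09120673e-03]), 'contact_force': array([1.24566702, 0.759826  , 0.00208328]), 'moment': array([ 0.01610722, -0.03311026,  0.01543233]), 'grasp_force': 0.0, 'width': 1.0019160619419778}
```

View pics/top0.png

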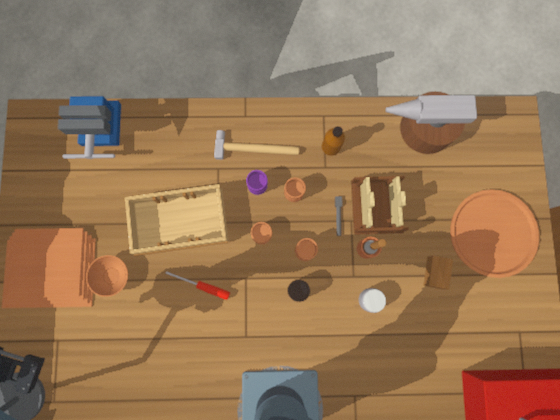

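View pics/scene0.png

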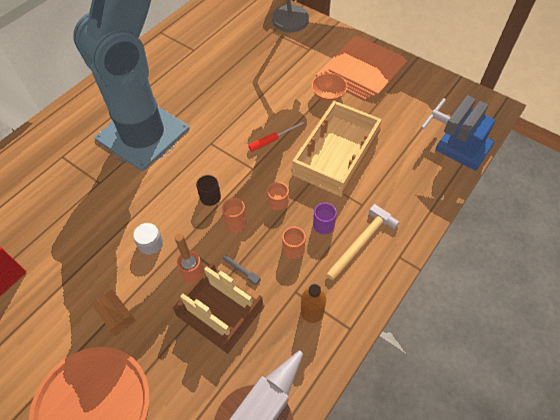

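Top view: crate at about (176,219), three copper tumblers at (294,189), (262,233) and (307,249), pot with brush at (371,247), stand at (380,205). Purple (257,182) and black (299,291) are look-alikes. The scene view shows the same tumblers at (293,243), (277,195) and (234,214).

```bash
python3 - <<'E'
from h import *
def blobs(c,seeds):
    p=c['pixels']; hsv=cv2.cvtColor(p,cv2.COLOR_RGB2HSV)
    m=cv2.inRange(hsv,(3,110,90),(12,255,255))
    n,l,st,ce=cv2.connectedComponentsWithStats(m)
    out=[]
    for s in seeds:
        i=min((k for k in range(1,n) if st[k,4]>60),key=lambda k:np.hypot(*(ce[k]-s)))
        out.append((ce[i],st[i]))
    return out
t=snap('top'); s=snap('scene')
A=blobs(t,[(294,189),(262,233),(307,249),(371,247)]); B=blobs(s,[(293,243),(277,195),(234,214),(189,265)])
for a,b in zip(A,B):
    # rim top in each view: far edge; base: near edge
    print(a[0].round(),a[1],b[0].round(),b[1],[np.round(x,3) for x in tri(t,a[0],s,b[0])])
print('handle end?',tri(t,(381,242),s,(182,237)))
print('crate corners z=.07',[onz(t,u,v,.07)[:2].round(3).tolist() for u,v in [(126,196),(220,186),(226,242),(131,252)]])
for n,c,box in [('top',t,(240,170,410,270)),('scene',s,(160,170,340,360))]:
    x0,y0,x1,y1=box; im=cv2.resize(c['pixels'][y0:y1,x0:x1,::-1],None,fx=3 if n=='scene' else 4,fy=3 if n=='scene' else 4,interpolation=cv2.INTER_CUBIC); cv2.imwrite(f'pics/c_{n}.png',im)
E
```

```text
[294. 189.] [284 178  22  24 378] [293. 242.] [282 226  24  34 671] [array([ 0.636, -0.052,  0.039]), np.float64(0.003)]
[261. 232.] [251 222  21  22 340] [278. 196.] [267 181  23  30 547] [array([0.508, 0.049, 0.03 ]), np.float64(0.002)]
[306. 249.] [295 238  23  23 397] [234. 215.] [222 197  25  36 723] [array([ 0.456, -0.082,  0.047]), np.float64(0.004)]
[366. 248.] [357 237  24  22 234] [216. 305.] [ 177  249   87  104 2461] [array([ 0.492, -0.285, -0.158]), np.float64(0.06)]
handle end? (array([ 0.46216194, -0.26467767,  0.19326472]), np.float64(0.008021757103725054))
crate corners z=.07 [[0.615, 0.439], [0.641, 0.166], [0.477, 0.148], [0.452, 0.418]]
```

View pics/c_scene.png

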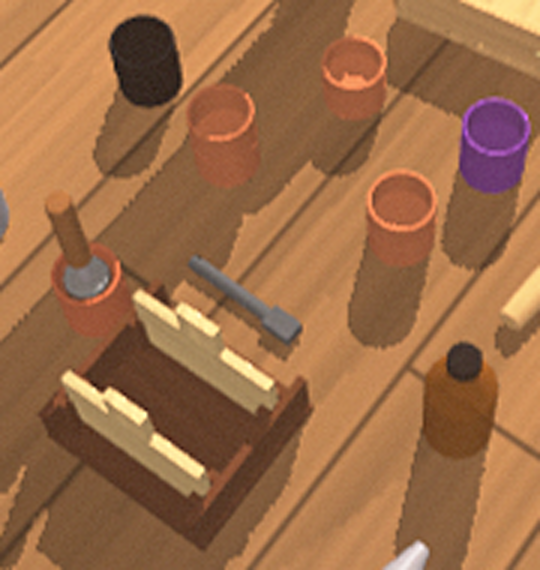

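Tall is at (0.456,-0.082), mid at (0.636,-0.052) and short at (0.508,0.049); the pixel heights 36, 34 and 30 agree. The brush stands in the pot near (0.46,-0.265).

```bash
cat >> h.py <<'E'
B0=np.diag([-1.,1.,-1.])
def goto(*wps):  # each (x,y,z,yawdeg): prints the numbers to type, call by call
    s=get_state(); p=np.array(s['tcp_pos']); r=R.from_rotvec(s['tool_rot'])
    for w in wps:
        q=R.from_matrix(R.from_euler('z',w[3],degrees=True).as_matrix()@B0)
        d=r.inv().apply(np.array(w[:3])-p)/.75; a=(r.inv()*q).as_rotvec()/(np.pi/2)
        n=np.linalg.norm(d)*.75/.0625; m=np.degrees(np.linalg.norm(a)*np.pi/2)/10.7
        print('->',w,'x %.4f y %.4f z %.4f ax %.4f ay %.4f az %.4f rows %.1f'%(*d,*a,max(n,m)))
        p=np.array(w[:3]); r=q
E
python3 - <<'E'
from h import *
goto((.40,.42,.38,0),(.5,.15,.40,0),(.45,-.12,.40,0))
E
```

```text
-> (0.4, 0.42, 0.38, 0) x -0.3407 y -0.1722 z -0.1887 ax -0.0005 ay -0.0000 az -0.1940 rows 5.1
-> (0.5, 0.15, 0.4, 0) x -0.1333 y -0.3600 z -0.0267 ax 0.0000 ay 0.0000 az 0.0000 rows 4.6
-> (0.45, -0.12, 0.4, 0) x 0.0667 y -0.3600 z 0.0000 ax 0.0000 ay 0.0000 az 0.0000 rows 4.4
```

```bash
python3 -m creep '[{"x":-0.33,"y":-0.17,"z":-0.18,"az":-0.194},{"x":-0.33,"y":-0.17,"z":-0.18,"az":-0.194},{"x":-0.33,"y":-0.17,"z":-0.18,"az":-0.194},{"x":-0.33,"y":-0.17,"z":-0.18,"az":-0.194},{"x":-0.33,"y":-0.17,"z":-0.18,"az":-0.194}]' 1
python3 -m creep '[{"x":-0.13,"y":-0.36,"z":-0.03},{"x":-0.13,"y":-0.36,"z":-0.03},{"x":-0.13,"y":-0.36,"z":-0.03},{"x":-0.13,"y":-0.36,"z":-0.03},{"x":-0.13,"y":-0.36,"z":-0.03}]'
python3 -m creep '[{"x":0.067,"y":-0.36,"z":0},{"x":0.067,"y":-0.36,"z":0},{"x":0.067,"y":-0.36,"z":0},{"x":0.067,"y":-0.36,"z":0},{"x":0.067,"y":-0.36,"z":0}]'
python3 - <<'E'
from h import *
import time
c=snap('wrist','w1.png'); s=c['s']; print(s['tcp_pos'],s['tool_rot'],s['clock'],s['qvel'].round(2))
for n,p in dict(tall=(.456,-.082,.085),mid=(.636,-.052,.07),short=(.508,.049,.055),pot=(.46,-.265,.07)).items(): print(n,proj(c,p).round())
E
```

```text
[0.19497447 0.61978073 0.23833982] [-4.76749523e-01 -3.10517601e+00  1.19616879e-03] 0.25 [-0. -0.  0. -0.  0.  0. -0.]
tall [-204.  557.]
mid [-87. 624.]
short [-64. 534.]
pot [-303.  573.]invalid input
invalid input
invalid input
```

View pics/w1.png

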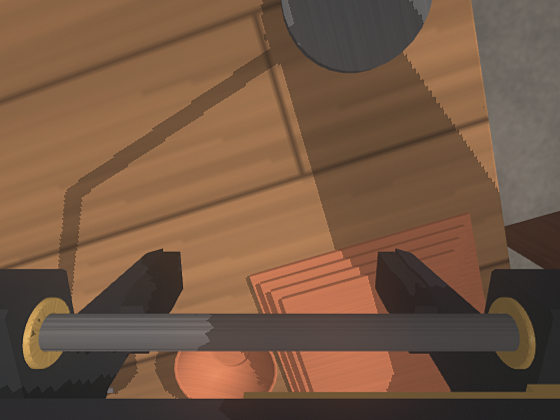

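```bash
python3 -m creep '[{"x":-0.33,"y":-0.17,"z":-0.18,"ax":0,"ay":0,"az":-0.194},{"x":-0.33,"y":-0.17,"z":-0.18,"ax":0,"ay":0,"az":-0.194},{"x":-0.33,"y":-0.17,"z":-0.18,"ax":0,"ay":0,"az":-0.194},{"x":-0.33,"y":-0.17,"z":-0.18,"ax":0,"ay":0,"az":-0.194},{"x":-0.33,"y":-0.17,"z":-0.18,"ax":0,"ay":0,"az":-0.194}]' 1 20 
```

```text
clock: 0.92
tcp_pos: [0.3942, 0.4225, 0.3749]
tool_rot: [0.001, 3.141, 0.001]
contact_force: [0.3, 0.0, 0.2]
width: 1.001
grasp_force: 0.0
```

```bash
python3 -m creep '[{"x":-0.19,"y":-0.36,"z":-0.03,"ax":0,"ay":0,"az":0},{"x":-0.19,"y":-0.36,"z":-0.03,"ax":0,"ay":0,"az":0},{"x":-0.19,"y":-0.36,"z":-0.03,"ax":0,"ay":0,"az":0},{"x":-0.19,"y":-0.36,"z":-0.03,"ax":0,"ay":0,"az":0},{"x":-0.19,"y":-0.36,"z":-0.03,"ax":0,"ay":0,"az":0}]' >/dev/null
python3 -m creep '[{"x":-0.03,"y":-0.39,"z":0,"ax":0,"ay":0,"az":0},{"x":-0.03,"y":-0.39,"z":0,"ax":0,"ay":0,"az":0},{"x":-0.03,"y":-0.39,"z":0,"ax":0,"ay":0,"az":0},{"x":-0.03,"y":-0.39,"z":0,"ax":0,"ay":0,"az":0},{"x":-0.03,"y":-0.39,"z":0,"ax":0,"ay":0,"az":0}]'
python3 - <<'E'
from h import *
c=snap('wrist','w2.png'); s=c['s']; print(s['tcp_pos'],s['tool_rot'],s['clock'],s['qvel'].round(2))
np.save('w2.npy',c,allow_pickle=True)
for n,p in dict(tall=(.456,-.082,.085),mid=(.636,-.052,.07),short=(.508,.049,.055),pot=(.46,-.265,.07)).items(): print(n,proj(c,p).round())
E
```

```text
clock: 2.17
tcp_pos: [0.5574, -0.1417, 0.3964]
tool_rot: [0.004, 3.141, -0.001]
contact_force: [1.0, 0.1, -0.0]
width: 1.002
grasp_force: 0.0
[ 0.55735318 -0.14170119  0.39641748] [ 4.34479563e-03  3.14130902e+00 -1.19626838e-03] 2.175 [ 0.48  0.21  0.16 -0.24 -0.13  0.06  0.67]
tall [327.  82.]
mid [342. 219.]
short [420. 124.]
pot [180.  86.]
```

View pics/w2.png

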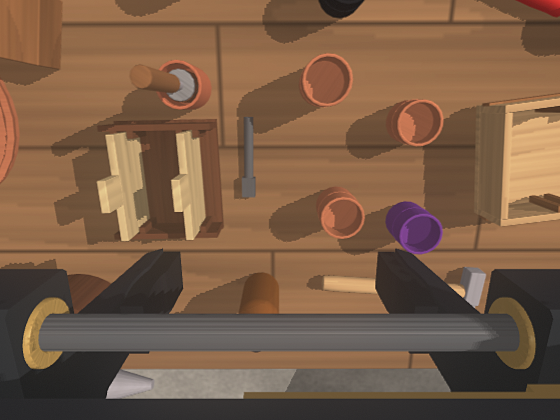

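Wrist view: pot rim at (181,85), handle end at (141,77), stand at (160,180) with the dividers standing along image rows, tall rim at (327,79), short (417,122), mid (342,213), crate at right. I'll shift sideways for the second view.

```bash

python3 -m creep '[{"x":0.0,"y":-0.15,"z":0,"ax":0,"ay":0,"az":0},{"x":0.0,"y":-0.15,"z":0,"ax":0,"ay":0,"az":0},{"x":0.0,"y":-0.15,"z":0,"ax":0,"ay":0,"az":0},{"x":0.0,"y":-0.15,"z":0,"ax":0,"ay":0,"az":0},{"x":0.0,"y":-0.15,"z":0,"ax":0,"ay":0,"az":0}]'
python3 - <<'E'
from h import *
c=snap('wrist','w3.png'); s=c['s']; print(s['tcp_pos'],s['tool_rot'],s['clock'],s['qvel'].round(2))
np.save('w3.npy',c,allow_pickle=True)
cv2.imwrite('pics/w3c.png',cv2.resize(c['pixels'][20:250,180:480,::-1],None,fx=2.5,fy=2.5,interpolation=cv2.INTER_CUBIC))
c=np.load('w2.npy',allow_pickle=True).item()
# copper rims: ellipse fit to hull of blob
def rims(c,h=(3,12)):
    hsv=cv2.cvtColor(c['pixels'],cv2.COLOR_RGB2HSV)
    m=cv2.inRange(hsv,(3,125,90),(12,255,255))[:260]
    m=cv2.morphologyEx(m,cv2.MORPH_OPEN,np.ones((3,3)))
    for k in cv2.findContours(m,cv2.RETR_EXTERNAL,cv2.CHAIN_APPROX_NONE)[0]:
        if cv2.contourArea(k)>400: print(cv2.fitEllipse(cv2.convexHull(k)),cv2.boundingRect(k))
rims(c)
E
```

```text
clock: 2.85
tcp_pos: [0.5584, -0.249, 0.3962]
tool_rot: [-0.004, 3.141, 0.001]
contact_force: [-0.4, -0.7, 0.7]
width: 1.002
grasp_force: 0.0
[ 0.55840731 -0.24895525  0.39619516] [-4.14760528e-03  3.14142479e+00  1.44930423e-03] 2.85 [-0. -0.  0.  0.  0. -0.  0.]
((339.55657958984375, 212.33106994628906), (45.704105377197266, 55.46450424194336), 148.75767517089844) (316, 186, 49, 53)
((135.58837890625, 205.50668334960938), (157.20074462890625, 216.43698120117188), 46.56499099731445) (106, 119, 117, 119)
((414.8021240234375, 121.7149658203125), (48.4833984375, 59.15824890136719), 85.16474914550781) (386, 99, 58, 48)
((-22.06082534790039, 123.218505859375), (80.33980560302734, 128.5189666748047), 168.12179565429688) (0, 78, 20, 105)
((182.12765502929688, 84.9375228881836), (49.79902648925781, 59.68721008300781), 113.44384765625) (156, 59, 56, 51)
((325.59173583984375, 80.19940185546875), (51.5707893371582, 57.475975036621094), 46.13779830932617) (299, 53, 54, 55)
```

View pics/w3c.png

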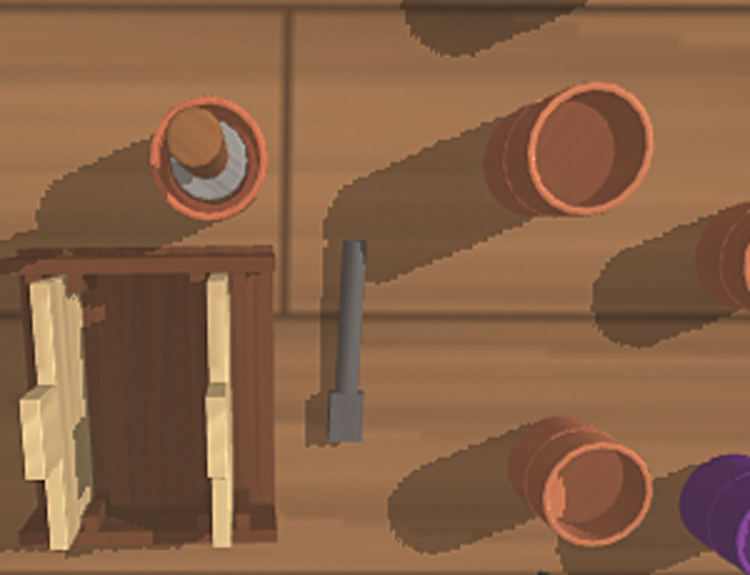

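The crop shows the handle end at crop (193,132), pot rim at (209,158), tall rim at (591,149), mid rim at (600,494), and divider tabs at (38,432) and (217,430).

```bash
python3 - <<'E'
from h import *
a=np.load('w2.npy',allow_pickle=True).item(); b=np.load('w3.npy',allow_pickle=True).item()
f=lambda u,v:(180+u/2.5,20+v/2.5)
for n,p,q,z in [('handle',(140,76.5),f(196,134),.196),('pot',(182,85),f(209,158),.07),('tall',(327.5,79.5),f(591,149),.085),('mid',(342,216),f(600,494),.07)]:
    x,e=tri(a,p,b,q); print(n,x.round(4),'gap %.4f'%e,'on-z:',onz(a,*p,z)[:2].round(4),onz(b,*q,z)[:2].round(4))
print('short',onz(a,419,122.5,.055)[:2])
# head centre in pot
print('head top z.066',onz(b,*f(208,165),.066))
x=onz(b,*f(196,134),.196)
goto((x[0],x[1],.35,0),(x[0],x[1],.145,0))
# divider tab tops z .133
print([onz(b,*f(*q),.133).round(3).tolist() for q in [(38,390),(34,478),(219,385),(217,477)]])
E
```

```text
handle [ 0.4583 -0.2663  0.201 ] gap 0.0011 on-z: [ 0.4585 -0.2682] [ 0.4573 -0.2666]
pot [ 0.4572 -0.2677  0.0514] gap 0.0009 on-z: [ 0.4587 -0.2629] [ 0.4579 -0.267 ]
tall [ 0.454  -0.0818  0.089 ] gap 0.0004 on-z: [ 0.4535 -0.0813] [ 0.454  -0.0803]
mid [ 0.6297 -0.0547  0.0818] gap 0.0023 on-z: [ 0.6322 -0.0525] [ 0.6347 -0.0496]
short [0.50589446 0.04712446]
head top z.066 [ 0.46098336 -0.2676767   0.066     ]
-> (np.float64(0.4573436911290418), np.float64(-0.26662731952429436), 0.35, 0) x 0.1348 y -0.0230 z 0.0617 ax 0.0005 ay 0.0002 az 0.0016 rows 1.8
-> (np.float64(0.4573436911290418), np.float64(-0.26662731952429436), 0.145, 0) x 0.0000 y 0.0000 z 0.2733 ax 0.0000 ay 0.0000 az 0.0000 rows 3.3
[[0.565, -0.345, 0.133], [0.608, -0.35, 0.133], [0.562, -0.261, 0.133], [0.607, -0.262, 0.133]]
```

```bash

python3 -m creep '[{"x":0.135,"y":-0.023,"z":0.06,"ax":0,"ay":0,"az":0},{"x":0.135,"y":-0.023,"z":0.06,"ax":0,"ay":0,"az":0},{"x":0.135,"y":-0.023,"z":0.14,"ax":0,"ay":0,"az":0},{"x":0.135,"y":-0.023,"z":0.14,"ax":0,"ay":0,"az":0},{"x":0.135,"y":-0.023,"z":0.14,"ax":0,"ay":0,"az":0}]' 1
python3 - <<'E'
from h import *
goto((.458,-.2665,.145,0))
E
```

```text
clock: 3.52
tcp_pos: [0.4581, -0.2679, 0.293]
tool_rot: [-0.002, 3.14, -0.001]
contact_force: [-0.5, -0.9, 0.0]
width: 0.997
grasp_force: 0.0
-> (0.458, -0.2665, 0.145, 0) x 0.0005 y 0.0021 z 0.1973 ax -0.0005 ay 0.0011 az 0.0009 rows 2.4
```

```bash

python3 -m creep '[{"x":0,"y":0.002,"z":0.05,"ax":0,"ay":0,"az":0},{"x":0,"y":0.002,"z":0.10,"ax":0,"ay":0,"az":0},{"x":0,"y":0.002,"z":0.15,"ax":0,"ay":0,"az":0},{"x":0,"y":0.002,"z":0.197,"ax":0,"ay":0,"az":0},{"x":0,"y":0.002,"z":0.197,"ax":0,"ay":0,"az":0}]' 1
python3 -m creep '[{"x":0,"y":0,"z":0,"ax":0,"ay":0,"az":0},{"x":0,"y":0,"z":0,"ax":0,"ay":0,"az":0},{"x":0,"y":0,"z":0,"ax":0,"ay":0,"az":0},{"x":0,"y":0,"z":0,"ax":0,"ay":0,"az":0},{"x":0,"y":0,"z":0,"ax":0,"ay":0,"az":0}]' 0 40
python3 -m creep '[{"x":0,"y":0,"z":-0.02,"ax":0,"ay":0,"az":0},{"x":0,"y":0,"z":-0.06,"ax":0,"ay":0,"az":0},{"x":0,"y":0,"z":-0.13,"ax":0,"ay":0,"az":0},{"x":0,"y":0,"z":-0.2,"ax":0,"ay":0,"az":0},{"x":0,"y":0,"z":-0.2,"ax":0,"ay":0,"az":0}]'
python3 - <<'E'
from h import *
s=snap('scene','s1.png');w=snap('wrist')
x=s['s']['tcp_pos']; print(proj(s,x),x)
cv2.imwrite('pics/s1c.png',np.hstack([cv2.resize(s['pixels'][110:310,120:320,::-1],(400,400)),cv2.resize(w['pixels'][0:400,80:480,::-1],(400,400))]))
E
```

```text
clock: 4.15
tcp_pos: [0.4573, -0.2662, 0.1433]
tool_rot: [0.002, -3.14, -0.001]
contact_force: [1.5, -0.3, -0.0]
width: 1.001
grasp_force: 0.0
clock: 4.78
tcp_pos: [0.4567, -0.2666, 0.1436]
tool_rot: [0.0, 3.141, -0.0]
contact_force: [-0.4, 0.1, -0.5]
width: 0.457
grasp_force: 0.0
clock: 5.4
tcp_pos: [0.4586, -0.2681, 0.2982]
tool_rot: [0.001, 3.134, -0.005]
contact_force: [-0.1, -0.3, -2.2]
width: 0.234
grasp_force: 40.0
[168.99611079 214.08998451] [ 0.45858753 -0.2680846   0.29820517]
```

View pics/s1c.png

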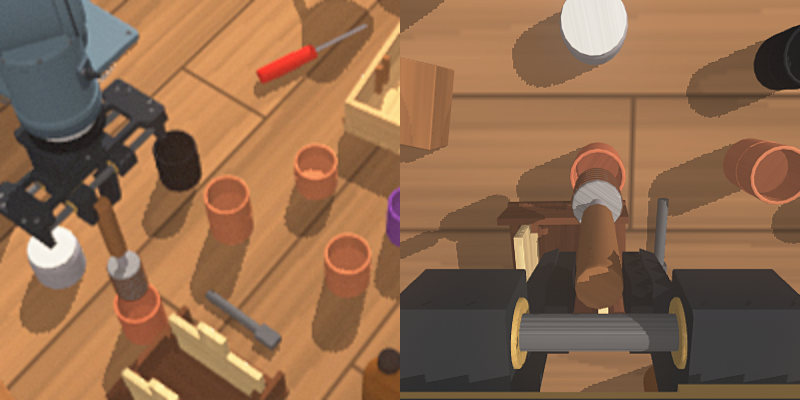

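Brush is held with the head clear of the pot. Scene crop: tip near (132,296); wrist crop: grey head top near (597,203). The fingers shut late, so I'll work out the tip height.

```bash
python3 - <<'E'
from h import *
s=snap('scene');w=snap('wrist'); x=np.array(s['s']['tcp_pos']); print(x,s['s']['width'])
for z in np.arange(.08,.22,.02):
    print(round(z,2),'scene px',proj(s,[x[0],x[1],z]).round(1),'wrist',proj(w,[x[0],x[1],z]).round(1))
x0,y0=150,200; cv2.imwrite('pics/s2c.png',np.hstack([cv2.resize(s['pixels'][200:290,150:230,::-1],(400,450),interpolation=cv2.INTER_CUBIC),cv2.resize(w['pixels'][140:320,200:360,::-1],(400,450))]))
E
```

```text
[ 0.45644751 -0.26645912  0.29386646] 0.23509097446567256
0.08 scene px [186.4 258. ] wrist [277.2 180.1]
0.1 scene px [185.  254.5] wrist [277.1 184.1]
0.12 scene px [183.6 250.8] wrist [277.  188.6]
0.14 scene px [182.1 247. ] wrist [276.9 193.7]
0.16 scene px [180.6 243.2] wrist [276.8 199.5]
0.18 scene px [179.  239.2] wrist [276.7 206.1]
0.2 scene px [177.4 235.1] wrist [276.5 213.7]
0.22 scene px [175.8 230.9] wrist [276.3 222.5]
```

View pics/s2c.png

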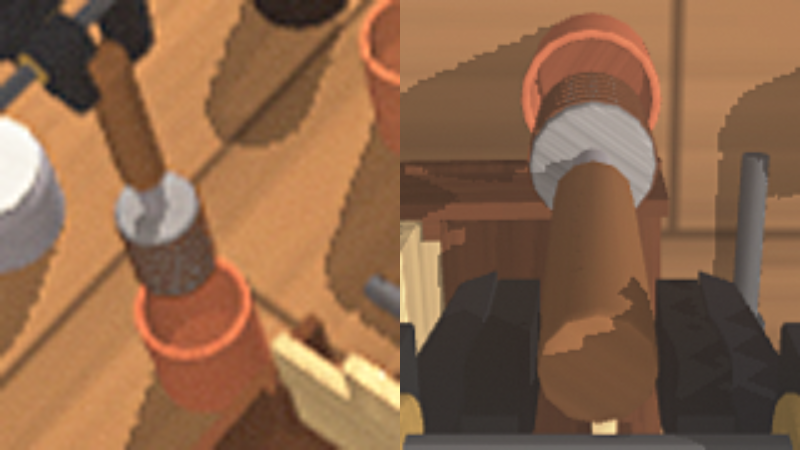

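The head top is near z 0.17, so the tip is about 0.18 below the TCP and the grip is too near the handle's end. I'll lower it into the pot and regrip deeper.

```bash

python3 -m creep '[{"x":0,"y":0,"z":0.05,"ax":0,"ay":0,"az":0},{"x":0,"y":0,"z":0.10,"ax":0,"ay":0,"az":0},{"x":0,"y":0,"z":0.13,"ax":0,"ay":0,"az":0},{"x":0,"y":0,"z":0.135,"ax":0,"ay":0,"az":0},{"x":0,"y":0,"z":0.135,"ax":0,"ay":0,"az":0}]' 
python3 -m creep '[{"x":0,"y":0,"z":0,"ax":0,"ay":0,"az":0},{"x":0,"y":0,"z":0,"ax":0,"ay":0,"az":0},{"x":0,"y":0,"z":0.02,"ax":0,"ay":0,"az":0},{"x":0,"y":0,"z":0.06,"ax":0,"ay":0,"az":0},{"x":0,"y":0,"z":0.06,"ax":0,"ay":0,"az":0}]' 0.5
python3 -m creep '[{"x":0,"y":0,"z":0,"ax":0,"ay":0,"az":0},{"x":0,"y":0,"z":0,"ax":0,"ay":0,"az":0},{"x":0,"y":0,"z":0,"ax":0,"ay":0,"az":0},{"x":0,"y":0,"z":0,"ax":0,"ay":0,"az":0},{"x":0,"y":0,"z":0,"ax":0,"ay":0,"az":0}]' 0 50
python3 - <<'E'
from h import *
goto((.458,-.267,.31,0),(.454,-.081,.31,0))
E
```

```text
clock: 6.22
tcp_pos: [0.4565, -0.2667, 0.1921]
tool_rot: [-0.0, -3.141, -0.0]
contact_force: [-1.3, 0.0, -1.6]
width: 0.237
grasp_force: 40.0
clock: 6.85
tcp_pos: [0.455, -0.2657, 0.1451]
tool_rot: [-0.0, -3.137, -0.003]
contact_force: [-0.3, -0.9, 0.3]
width: 0.5
grasp_force: 0.0
clock: 7.48
tcp_pos: [0.4572, -0.2669, 0.1479]
tool_rot: [0.0, 3.14, -0.001]
contact_force: [0.1, -0.7, 5.8]
width: 0.235
grasp_force: 50.0
-> (0.458, -0.267, 0.31, 0) x -0.0014 y -0.0002 z -0.2161 ax -0.0003 ay 0.0009 az -0.0000 rows 2.6
-> (0.454, -0.081, 0.31, 0) x 0.0053 y 0.2480 z 0.0000 ax 0.0000 ay 0.0000 az 0.0000 rows 3.0
```

```bash

python3 -m creep '[{"x":0,"y":0,"z":-0.05,"ax":0,"ay":0,"az":0},{"x":0,"y":0,"z":-0.12,"ax":0,"ay":0,"az":0},{"x":0,"y":0,"z":-0.18,"ax":0,"ay":0,"az":0},{"x":0,"y":0,"z":-0.216,"ax":0,"ay":0,"az":0},{"x":0,"y":0,"z":-0.216,"ax":0,"ay":0,"az":0}]' 
python3 -m creep '[{"x":0.004,"y":0.07,"z":0,"ax":0,"ay":0,"az":0},{"x":0.004,"y":0.14,"z":0,"ax":0,"ay":0,"az":0},{"x":0.004,"y":0.21,"z":0,"ax":0,"ay":0,"az":0},{"x":0.004,"y":0.248,"z":0,"ax":0,"ay":0,"az":0},{"x":0.004,"y":0.248,"z":0,"ax":0,"ay":0,"az":0}]'
python3 - <<'E'
from h import *
s=snap('scene');w=snap('wrist'); x=np.array(s['s']['tcp_pos']); print(x,s['s']['width'])
for z in [.16,.17,.18,.22,.23,.24]:
    print(round(z,2),'scene px',proj(s,[x[0],x[1],z]).round(1),'wrist',proj(w,[x[0],x[1],z]).round(1))
print('tall rim ctr wrist',proj(w,[.454,-.081,.085]),'scene',proj(s,[.454,-.081,.085]))
cv2.imwrite('pics/s3c.png',np.hstack([cv2.resize(s['pixels'][150:240,190:270,::-1],(400,450),interpolation=cv2.INTER_CUBIC),cv2.resize(w['pixels'][140:320,200:360,::-1],(400,450))]))
E
```

```text
clock: 8.1
tcp_pos: [0.4574, -0.267, 0.3107]
tool_rot: [-0.0, 3.138, -0.002]
contact_force: [0.4, 0.1, -1.7]
width: 0.235
grasp_force: 50.0
clock: 8.72
tcp_pos: [0.4527, -0.0781, 0.3075]
tool_rot: [0.007, -3.139, -0.001]
contact_force: [0.5, -0.1, -0.8]
width: 0.239
grasp_force: 50.0
[ 0.45270784 -0.07814706  0.30753467] 0.23858347906899502
0.16 scene px [229.4 190.3] wrist [279.6 194.7]
0.17 scene px [229.  188.1] wrist [279.6 197.6]
0.18 scene px [228.6 185.8] wrist [279.7 200.6]
0.22 scene px [227.  176.6] wrist [279.8 215.2]
0.23 scene px [226.5 174.2] wrist [279.8 219.6]
0.24 scene px [226.1 171.8] wrist [279.9 224.4]
tall rim ctr wrist [276.78508181 179.22771029] scene [231.92534709 206.8566916 ]
```

View pics/s3c.png

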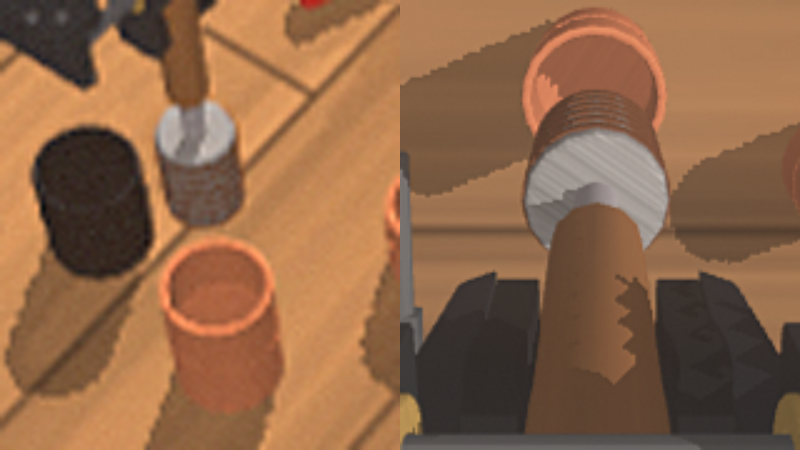

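The brush hangs straight above the tall tumbler, head top at scene crop (196,135) and wrist crop (597,192), about 0.142 below the TCP, with the rim centred beneath. Now clean the tall one.

```bash

python3 -m creep '[{"x":0,"y":-0.002,"z":0.05,"ax":0,"ay":0,"az":0},{"x":0,"y":-0.002,"z":0.10,"ax":0,"ay":0,"az":0},{"x":0,"y":-0.002,"z":0.15,"ax":0,"ay":0,"az":0},{"x":0,"y":-0.002,"z":0.19,"ax":0,"ay":0,"az":0},{"x":0,"y":-0.002,"z":0.209,"ax":0,"ay":0,"az":0}]' 
python3 -m creep '[{"x":0,"y":0,"z":0,"ax":0,"ay":0,"az":0},{"x":0,"y":0,"z":0,"ax":0,"ay":0,"az":0},{"x":0,"y":0,"z":0,"ax":0,"ay":0,"az":0},{"x":0,"y":0,"z":-0.03,"ax":0,"ay":0,"az":0},{"x":0,"y":0,"z":-0.06,"ax":0,"ay":0,"az":0}]'
python3 -m creep '[{"x":0,"y":0,"z":-0.02,"ax":0,"ay":0,"az":0},{"x":0,"y":0,"z":-0.02,"ax":0,"ay":0,"az":0},{"x":0,"y":0,"z":-0.02,"ax":0,"ay":0,"az":0},{"x":0,"y":0,"z":0.02,"ax":0,"ay":0,"az":0},{"x":0,"y":0,"z":0.06,"ax":0,"ay":0,"az":0}]'
python3 -m creep '[{"x":0,"y":0,"z":0,"ax":0,"ay":0,"az":0},{"x":0,"y":0,"z":0,"ax":0,"ay":0,"az":0},{"x":0,"y":0,"z":0,"ax":0,"ay":0,"az":0},{"x":0,"y":0,"z":0,"ax":0,"ay":0,"az":0},{"x":0,"y":0,"z":-0.03,"ax":0,"ay":0,"az":0}]'
```

```text
clock: 9.45
tcp_pos: [0.4523, -0.0835, 0.1507]
tool_rot: [-0.004, -3.139, 0.001]
contact_force: [-0.0, -0.2, -1.1]
width: 0.238
grasp_force: 50.0
clock: 10.07
tcp_pos: [0.4538, -0.0821, 0.1986]
tool_rot: [-0.0, 3.141, -0.0]
contact_force: [-0.7, 0.3, -0.8]
width: 0.238
grasp_force: 50.0
clock: 10.7
tcp_pos: [0.4534, -0.082, 0.1512]
tool_rot: [0.0, -3.141, -0.0]
contact_force: [0.0, 0.3, -0.8]
width: 0.235
grasp_force: 50.0
clock: 11.32
tcp_pos: [0.4527, -0.082, 0.1747]
tool_rot: [0.0, -3.139, -0.0]
contact_force: [0.6, 1.0, -1.6]
width: 0.238
grasp_force: 50.0
```

```bash

python3 -m creep '[{"x":0,"y":0,"z":-0.08,"ax":0,"ay":0,"az":0},{"x":0,"y":0,"z":-0.15,"ax":0,"ay":0,"az":0},{"x":0,"y":0,"z":-0.18,"ax":0,"ay":0,"az":0},{"x":0,"y":0,"z":-0.18,"ax":0,"ay":0,"az":0},{"x":0,"y":0,"z":-0.18,"ax":0,"ay":0,"az":0}]' 
cat >> h.py <<'E'
def cups(c,n=8):  # copper blobs in a picture: centroid, box
    hsv=cv2.cvtColor(c['pixels'],cv2.COLOR_RGB2HSV)
    k,l,st,ce=cv2.connectedComponentsWithStats(cv2.inRange(hsv,(3,110,90),(12,255,255)))
    return [(ce[i].round(1),st[i]) for i in range(1,k) if 150<st[i,4]<900]
E
python3 - <<'E'
from h import *
for n in ['scene','top']:
    for a,b in cups(snap(n)): print(n,a,b)
goto((.633,-.0525,.31,0))
E
```

```text
clock: 11.95
tcp_pos: [0.4529, -0.082, 0.3089]
tool_rot: [0.0, -3.14, -0.0]
contact_force: [-0.1, 0.2, -0.8]
width: 0.237
grasp_force: 50.0
scene [536.4 133.7] [512 118  48  34 559]
scene [277.5 195.5] [267 182  22  29 544]
scene [234.1 214.5] [221 197  26  36 722]
scene [293.3 242.2] [282 226  24  34 671]
scene [231.6 402.7] [214 385  40  35 587]
top [294.2 189.4] [284 178  22  24 392]
top [382.1 211.6] [370 182  38  52 727]
top [260.9 232.3] [251 222  21  22 334]
top [374.  246.9] [368 236  14  22 223]
top [213.  289.8] [196 280  35  20 333]
top [494.7 376.8] [461 368  99  52 460]
-> (0.633, -0.0525, 0.31, 0) x -0.2403 y 0.0394 z -0.0025 ax -0.0000 ay -0.0017 az -0.0000 rows 2.9
```

```bash

python3 -m creep '[{"x":-0.07,"y":0.01,"z":0,"ax":0,"ay":0,"az":0},{"x":-0.14,"y":0.02,"z":0,"ax":0,"ay":0,"az":0},{"x":-0.2,"y":0.035,"z":0,"ax":0,"ay":0,"az":0},{"x":-0.24,"y":0.041,"z":0,"ax":0,"ay":0,"az":0},{"x":-0.24,"y":0.041,"z":0,"ax":0,"ay":0,"az":0}]' 
python3 - <<'E'
from h import *
s=snap('scene');w=snap('wrist'); x=np.array(s['s']['tcp_pos']); print(x)
print('exp tip',proj(s,x-[0,0,.142]),'headtop',proj(s,x-[0,0,.082]),proj(w,x-[0,0,.082]))
print('mid rim exp wrist',proj(w,[.633,-.051,.07]),'scene',proj(s,[.633,-.051,.07]))
y,xx=proj(s,[.633,-.051,.07])[::-1].astype(int)
print(xx-40,y-60)
cv2.imwrite('pics/s4c.png',np.hstack([cv2.resize(s['pixels'][y-60:y+30,xx-40:xx+40,::-1],(400,450),interpolation=cv2.INTER_CUBIC),cv2.resize(w['pixels'][140:320,200:360,::-1],(400,450))]))
E
```

```text
clock: 12.68
tcp_pos: [0.6345, -0.0504, 0.3076]
tool_rot: [0.002, -3.139, 0.001]
contact_force: [-0.5, -0.5, -0.7]
width: 0.239
grasp_force: 50.0
[ 0.63448509 -0.05044874  0.30755704]
exp tip [292.84832781 217.24996774] headtop [293.04173289 204.16290548] [278.23476218 219.41371261]
mid rim exp wrist [278.05367187 175.35726948] scene [291.99364647 235.84069989]
251 175
```

View pics/s4c.png

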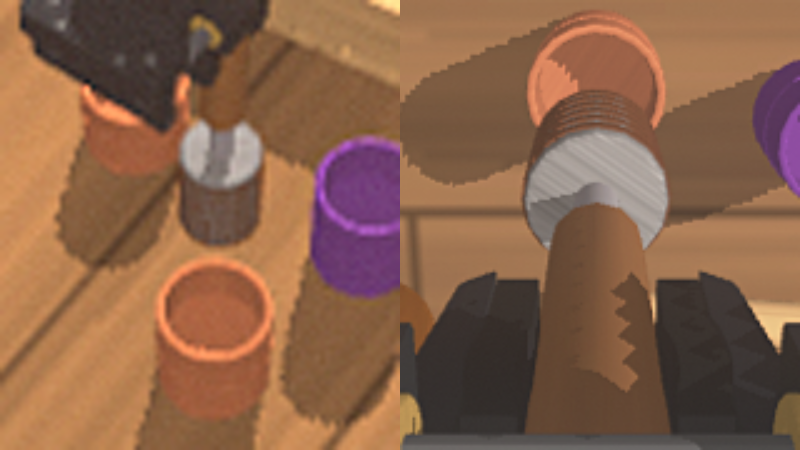

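Head and mid rim line up in both views (rim at scene crop (215,310), wrist crop (596,95)). Clean the mid one.

```bash

python3 -m creep '[{"x":0,"y":0,"z":0.05,"ax":0,"ay":0,"az":0},{"x":0,"y":0,"z":0.10,"ax":0,"ay":0,"az":0},{"x":0,"y":0,"z":0.15,"ax":0,"ay":0,"az":0},{"x":0,"y":0,"z":0.19,"ax":0,"ay":0,"az":0},{"x":0,"y":0,"z":0.209,"ax":0,"ay":0,"az":0}]' 
python3 -m creep '[{"x":0,"y":0,"z":0,"ax":0,"ay":0,"az":0},{"x":0,"y":0,"z":0,"ax":0,"ay":0,"az":0},{"x":0,"y":0,"z":0,"ax":0,"ay":0,"az":0},{"x":0,"y":0,"z":-0.03,"ax":0,"ay":0,"az":0},{"x":0,"y":0,"z":-0.06,"ax":0,"ay":0,"az":0}]'
python3 -m creep '[{"x":0,"y":0,"z":0,"ax":0,"ay":0,"az":0},{"x":0,"y":0,"z":0,"ax":0,"ay":0,"az":0},{"x":0,"y":0,"z":0,"ax":0,"ay":0,"az":0},{"x":0,"y":0,"z":0.03,"ax":0,"ay":0,"az":0},{"x":0,"y":0,"z":0.06,"ax":0,"ay":0,"az":0}]'
python3 -m creep '[{"x":0,"y":0,"z":0,"ax":0,"ay":0,"az":0},{"x":0,"y":0,"z":0,"ax":0,"ay":0,"az":0},{"x":0,"y":0,"z":0,"ax":0,"ay":0,"az":0},{"x":0,"y":0,"z":0,"ax":0,"ay":0,"az":0},{"x":0,"y":0,"z":-0.03,"ax":0,"ay":0,"az":0}]'
python3 -m creep '[{"x":0,"y":0,"z":-0.08,"ax":0,"ay":0,"az":0},{"x":0,"y":0,"z":-0.15,"ax":0,"ay":0,"az":0},{"x":0,"y":0,"z":-0.18,"ax":0,"ay":0,"az":0},{"x":0,"y":0,"z":-0.18,"ax":0,"ay":0,"az":0},{"x":0,"y":0,"z":-0.18,"ax":0,"ay":0,"az":0}]' 
python3 - <<'E'
from h import *
for n in ['scene','top']:
    for a,b in cups(snap(n)): print(n,a,b)
goto((.506,.048,.31,0))
E
```

```text
clock: 13.4
tcp_pos: [0.6317, -0.0517, 0.1516]
tool_rot: [-0.001, -3.138, 0.0]
contact_force: [-0.7, -0.4, -1.0]
width: 0.239
grasp_force: 50.0
clock: 14.02
tcp_pos: [0.6338, -0.0514, 0.1994]
tool_rot: [0.0, 3.141, 0.0]
contact_force: [0.5, -0.2, -1.0]
width: 0.241
grasp_force: 50.0
clock: 14.65
tcp_pos: [0.6334, -0.0513, 0.1521]
tool_rot: [0.0, -3.141, -0.0]
contact_force: [-0.3, 0.1, -1.6]
width: 0.237
grasp_force: 50.0
clock: 15.28
tcp_pos: [0.6325, -0.0511, 0.1748]
tool_rot: [0.0, -3.139, -0.0]
contact_force: [1.1, -0.6, -0.9]
width: 0.24
grasp_force: 50.0
clock: 15.9
tcp_pos: [0.6329, -0.0512, 0.3093]
tool_rot: [0.0, -3.14, -0.0]
contact_force: [0.6, 0.6, -1.9]
width: 0.237
grasp_force: 50.0
scene [536.4 133.7] [511 118  49  34 558]
scene [277.7 201.7] [267 189  22  30 296]
scene [234.  214.5] [221 197  26  36 720]
scene [293.3 242.2] [282 226  24  35 671]
scene [231.7 403.1] [214 384  40  36 552]
scene [285.7 413.8] [277 403  17  17 152]
top [433.6 131.5] [401 117  63  29 812]
top [369.5 207.3] [352 177  39  57 899]
top [261.1 232.2] [251 222  21  22 352]
top [369.  247.2] [357 236  25  22 417]
top [212.8 289.7] [196 280  35  20 311]
top [497.3 376.6] [461 368  99  52 480]
-> (0.506, 0.048, 0.31, 0) x 0.1690 y 0.1322 z -0.0009 ax 0.0000 ay -0.0019 az 0.0001 rows 2.6
```

```bash

python3 -m creep '[{"x":0.05,"y":0.04,"z":0,"ax":0,"ay":0,"az":0},{"x":0.1,"y":0.08,"z":0,"ax":0,"ay":0,"az":0},{"x":0.14,"y":0.11,"z":0,"ax":0,"ay":0,"az":0},{"x":0.169,"y":0.132,"z":0,"ax":0,"ay":0,"az":0},{"x":0.169,"y":0.132,"z":0,"ax":0,"ay":0,"az":0}]' 
python3 - <<'E'
from h import *
s=snap('scene');w=snap('wrist'); x=np.array(s['s']['tcp_pos']); print(x)
print('exp tip',proj(s,x-[0,0,.142]),'headtop',proj(s,x-[0,0,.082]),proj(w,x-[0,0,.082]))
q=[.506,.048,.055]
print('rim exp wrist',proj(w,q),'scene',proj(s,q))
y,xx=proj(s,q)[::-1].astype(int)
print(xx-40,y-60)
cv2.imwrite('pics/s5c.png',np.hstack([cv2.resize(s['pixels'][y-60:y+30,xx-40:xx+40,::-1],(400,450),interpolation=cv2.INTER_CUBIC),cv2.resize(w['pixels'][140:320,200:360,::-1],(400,450))]))
E
```

```text
clock: 16.62
tcp_pos: [0.5053, 0.049, 0.3099]
tool_rot: [0.005, -3.14, -0.001]
contact_force: [0.7, -0.7, -0.2]
width: 0.236
grasp_force: 50.0
[0.50530924 0.04902461 0.30990374]
exp tip [275.24984384 166.1684967 ] headtop [274.71648291 151.87121705] [278.65921437 215.82600633]
rim exp wrist [277.87175905 171.9199308 ] scene [276.12664286 190.61532207]
236 130
```

View pics/s5c.png

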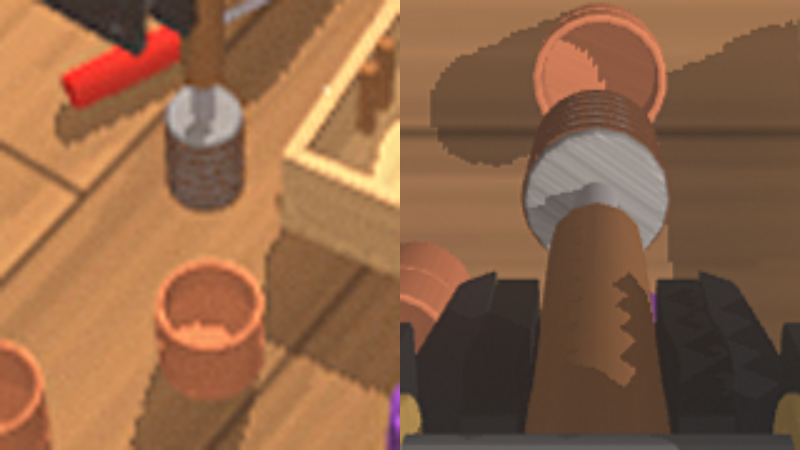

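Rim at scene crop (212,305) and wrist crop (600,75) sits under the brush. Clean the short one.

```bash

python3 -m creep '[{"x":0,"y":0.001,"z":0.05,"ax":0,"ay":0,"az":0},{"x":0,"y":0.001,"z":0.10,"ax":0,"ay":0,"az":0},{"x":0,"y":0.001,"z":0.15,"ax":0,"ay":0,"az":0},{"x":0,"y":0.001,"z":0.19,"ax":0,"ay":0,"az":0},{"x":0,"y":0.001,"z":0.209,"ax":0,"ay":0,"az":0}]' 
python3 -m creep '[{"x":0,"y":0,"z":0,"ax":0,"ay":0,"az":0},{"x":0,"y":0,"z":0,"ax":0,"ay":0,"az":0},{"x":0,"y":0,"z":0,"ax":0,"ay":0,"az":0},{"x":0,"y":0,"z":-0.03,"ax":0,"ay":0,"az":0},{"x":0,"y":0,"z":-0.05,"ax":0,"ay":0,"az":0}]'
python3 -m creep '[{"x":0,"y":0,"z":0,"ax":0,"ay":0,"az":0},{"x":0,"y":0,"z":0,"ax":0,"ay":0,"az":0},{"x":0,"y":0,"z":0,"ax":0,"ay":0,"az":0},{"x":0,"y":0,"z":0.03,"ax":0,"ay":0,"az":0},{"x":0,"y":0,"z":0.05,"ax":0,"ay":0,"az":0}]'
python3 -m creep '[{"x":0,"y":0,"z":0,"ax":0,"ay":0,"az":0},{"x":0,"y":0,"z":0,"ax":0,"ay":0,"az":0},{"x":0,"y":0,"z":0,"ax":0,"ay":0,"az":0},{"x":0,"y":0,"z":0,"ax":0,"ay":0,"az":0},{"x":0,"y":0,"z":-0.03,"ax":0,"ay":0,"az":0}]'
python3 -m creep '[{"x":0,"y":0,"z":-0.08,"ax":0,"ay":0,"az":0},{"x":0,"y":0,"z":-0.15,"ax":0,"ay":0,"az":0},{"x":0,"y":0,"z":-0.18,"ax":0,"ay":0,"az":0},{"x":0,"y":0,"z":-0.18,"ax":0,"ay":0,"az":0},{"x":0,"y":0,"z":-0.18,"ax":0,"ay":0,"az":0}]' 
python3 - <<'E'
from h import *
for n in ['scene','top']:
    for a,b in cups(snap(n))[:6]: print(n,a,b)
goto((.48,-.11,.31,0),(.457,-.267,.31,0))
E
```

```text
clock: 17.35
tcp_pos: [0.5067, 0.0472, 0.1521]
tool_rot: [-0.002, -3.139, 0.002]
contact_force: [-0.3, 0.0, -1.2]
width: 0.236
grasp_force: 50.0
clock: 17.98
tcp_pos: [0.5075, 0.0485, 0.193]
tool_rot: [-0.0, 3.14, 0.001]
contact_force: [0.6, 0.5, -1.7]
width: 0.239
grasp_force: 50.0
clock: 18.6
tcp_pos: [0.5063, 0.0483, 0.1527]
tool_rot: [0.0, -3.14, 0.0]
contact_force: [-0.2, 0.5, -0.9]
width: 0.239
grasp_force: 50.0
clock: 19.23
tcp_pos: [0.5058, 0.0483, 0.1758]
tool_rot: [0.0, -3.139, 0.001]
contact_force: [0.3, -1.0, -1.9]
width: 0.241
grasp_force: 50.0
clock: 19.85
tcp_pos: [0.5061, 0.0483, 0.3102]
tool_rot: [0.0, -3.14, 0.001]
contact_force: [-0.5, 0.3, -1.6]
width: 0.236
grasp_force: 50.0
scene [536.1 133.4] [512 116  48  36 541]
scene [277.6 195.6] [267 182  22  29 545]
scene [234.  214.5] [221 197  26  36 720]
scene [293.3 242.1] [282 226  24  33 672]
scene [231.7 402.4] [215 385  39  35 568]
top [294.1 188.1] [284 178  22  22 342]
top [355.8 197.8] [352 180   9  36 162]
top [382.5 215.6] [371 192  32  42 409]
top [368.9 247.1] [357 237  25  21 414]
top [306.  249.2] [295 238  23  23 383]
top [211.  289.1] [196 280  35  20 215]
-> (0.48, -0.11, 0.31, 0) x 0.0347 y -0.2110 z 0.0002 ax -0.0005 ay -0.0017 az -0.0000 rows 2.6
-> (0.457, -0.267, 0.31, 0) x 0.0307 y -0.2093 z 0.0000 ax 0.0000 ay 0.0000 az 0.0000 rows 2.5
```

```bash

python3 -m creep '[{"x":0.012,"y":-0.07,"z":0,"ax":0,"ay":0,"az":0},{"x":0.024,"y":-0.14,"z":0,"ax":0,"ay":0,"az":0},{"x":0.035,"y":-0.211,"z":0,"ax":0,"ay":0,"az":0},{"x":0.046,"y":-0.28,"z":0,"ax":0,"ay":0,"az":0},{"x":0.056,"y":-0.35,"z":0,"ax":0,"ay":0,"az":0}]' 
python3 -m creep '[{"x":0.0097,"y":-0.05,"z":0,"ax":0,"ay":0,"az":0},{"x":0.0097,"y":-0.07,"z":0,"ax":0,"ay":0,"az":0},{"x":0.0097,"y":-0.07,"z":0,"ax":0,"ay":0,"az":0},{"x":0.0097,"y":-0.07,"z":0,"ax":0,"ay":0,"az":0},{"x":0.0097,"y":-0.07,"z":0,"ax":0,"ay":0,"az":0}]' 
python3 - <<'E'
from h import *
goto((.457,-.267,.15,0))
w=snap('wrist'); x=w['s']['tcp_pos'];print(x, 'pot rim exp',proj(w,[.457,-.267,.07]))
cv2.imwrite('pics/s6c.png',cv2.resize(w['pixels'][140:320,200:360,::-1],(400,450)))
E
```

```text
clock: 20.58
tcp_pos: [0.464, -0.2155, 0.3105]
tool_rot: [0.0, -3.14, -0.001]
contact_force: [2.1, 0.3, -1.1]
width: 0.236
grasp_force: 50.0
clock: 21.2
tcp_pos: [0.4582, -0.265, 0.3113]
tool_rot: [-0.004, 3.142, 0.001]
contact_force: [-0.5, -0.3, -0.4]
width: 0.236
grasp_force: 49.9
-> (0.457, -0.267, 0.15, 0) x 0.0016 y -0.0028 z 0.2151 ax 0.0004 ay 0.0000 az 0.0016 rows 2.6
[ 0.45820712 -0.26500574  0.31134481] pot rim exp [275.74546932 173.28031911]
```

```bash

python3 -m creep '[{"x":0.001,"y":-0.002,"z":0.05,"ax":0,"ay":0,"az":0},{"x":0.001,"y":-0.002,"z":0.1,"ax":0,"ay":0,"az":0},{"x":0.001,"y":-0.002,"z":0.15,"ax":0,"ay":0,"az":0},{"x":0.001,"y":-0.002,"z":0.19,"ax":0,"ay":0,"az":0},{"x":0.001,"y":-0.002,"z":0.213,"ax":0,"ay":0,"az":0}]' 
python3 -m creep '[{"x":0,"y":0,"z":0,"ax":0,"ay":0,"az":0},{"x":0,"y":0,"z":0,"ax":0,"ay":0,"az":0},{"x":0,"y":0,"z":0,"ax":0,"ay":0,"az":0},{"x":0,"y":0,"z":0,"ax":0,"ay":0,"az":0},{"x":0,"y":0,"z":0,"ax":0,"ay":0,"az":0}]'  0.6
python3 -m creep '[{"x":0,"y":0,"z":-0.04,"ax":0,"ay":0,"az":0},{"x":0,"y":0,"z":-0.1,"ax":0,"ay":0,"az":0},{"x":0,"y":0,"z":-0.16,"ax":0,"ay":0,"az":0},{"x":0,"y":0,"z":-0.22,"ax":0,"ay":0,"az":0},{"x":0,"y":0,"z":-0.28,"ax":0,"ay":0,"az":0}]' 1
python3 - <<'E'
from h import *
for n in ['scene']:
    s=snap(n)
    for a,b in cups(s)[:6]: print(n,a,b)
goto((.6,.26,.36,0))
t=snap('top'); w=snap('wrist')
cv2.imwrite('pics/s7c.png',np.hstack([cv2.resize(t['pixels'][160:280,100:260,::-1],(533,400),interpolation=cv2.INTER_CUBIC),cv2.resize(w['pixels'][0:240,150:310,::-1],(267,400))]))
E
```

```text
clock: 21.88
tcp_pos: [0.4566, -0.2672, 0.1505]
tool_rot: [0.002, -3.14, -0.001]
contact_force: [-0.6, 0.6, -1.1]
width: 0.24
grasp_force: 50.0
clock: 22.5
tcp_pos: [0.457, -0.2682, 0.1521]
tool_rot: [0.0, 3.141, -0.0]
contact_force: [0.1, -0.7, -0.1]
width: 0.597
grasp_force: 0.0
clock: 23.12
tcp_pos: [0.4566, -0.268, 0.3634]
tool_rot: [0.0, 3.141, 0.0]
contact_force: [-0.1, -0.2, -0.1]
width: 1.0
grasp_force: 0.0
scene [536.5 133.6] [512 118  48  34 538]
scene [263.4 141.9] [248 132  31  21 170]
scene [277.6 195.5] [266 182  23  29 538]
scene [234.1 214.5] [221 197  26  36 721]
scene [293.3 242.4] [282 226  24  40 681]
scene [231.7 402.7] [214 384  41  36 586]
-> (0.6, 0.26, 0.36, 0) x -0.1877 y 0.7064 z 0.0116 ax -0.0020 ay 0.0054 az -0.0004 rows 8.8
```

View pics/s7c.png

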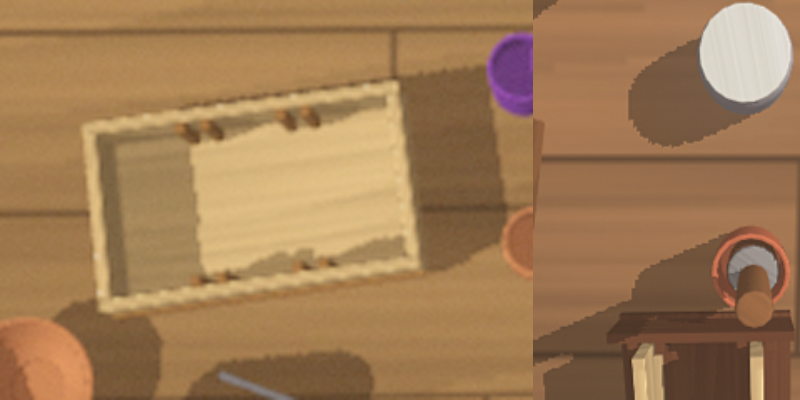

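Brush stands upright in its pot again (right crop (752,270)). Left crop: the crate with its two pairs of guide strips. Now a closer look at the crate.

```bash

python3 -m creep '[{"x":-0.14,"y":0.34,"z":-0.05,"ax":0,"ay":0,"az":0},{"x":-0.14,"y":0.34,"z":-0.05,"ax":0,"ay":0,"az":0},{"x":-0.14,"y":0.34,"z":-0.05,"ax":0,"ay":0,"az":0},{"x":-0.14,"y":0.34,"z":-0.05,"ax":0,"ay":0,"az":0},{"x":-0.14,"y":0.34,"z":-0.05,"ax":0,"ay":0,"az":0}]' >/dev/null
python3 -m creep '[{"x":-0.14,"y":0.34,"z":0,"ax":0,"ay":0,"az":0},{"x":-0.14,"y":0.34,"z":0,"ax":0,"ay":0,"az":0},{"x":-0.14,"y":0.34,"z":0,"ax":0,"ay":0,"az":0},{"x":-0.14,"y":0.34,"z":0,"ax":0,"ay":0,"az":0},{"x":-0.14,"y":0.34,"z":0,"ax":0,"ay":0,"az":0}]' 
python3 - <<'E'
from h import *
w=snap('wrist');s=w['s']; print(s['tcp_pos'],s['tool_rot'],s['qvel'].round(2))
np.save('w4.npy',w,allow_pickle=True)
cv2.imwrite('pics/w4c.png',cv2.resize(w['pixels'][0:260,100:490,::-1],None,fx=2,fy=2,interpolation=cv2.INTER_CUBIC))
E
```

```text
clock: 24.52
tcp_pos: [0.6662, 0.2466, 0.396]
tool_rot: [0.008, -3.137, -0.001]
contact_force: [-0.2, -0.5, -0.3]
width: 1.001
grasp_force: 0.0
[0.666177   0.24662344 0.39596215] [ 7.57820955e-03 -3.13744328e+00 -5.76523966e-04] [-0.09  0.27  0.01 -0.43 -0.03  0.18 -0.2 ]
```

View pics/w4c.png

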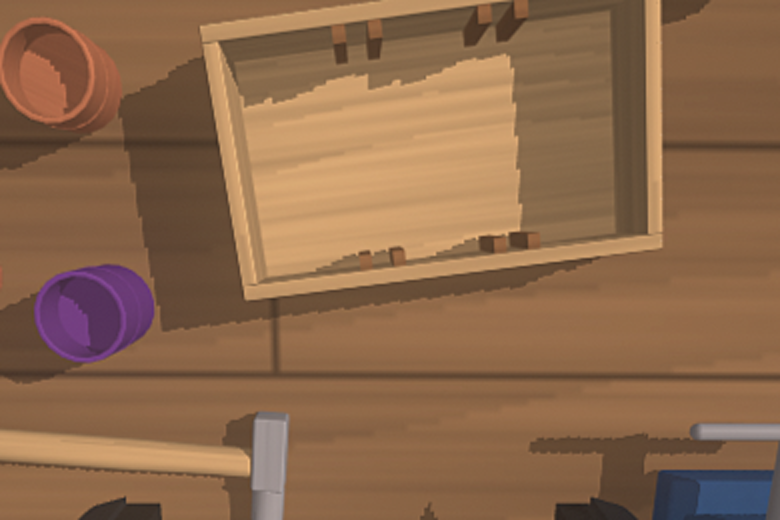

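Wrist view: crate outer corners at crop (202,35), (247,299) and (662,245); strips at (339,40), (374,38), (484,20), (518,15) on the near wall and (365,260), (397,255), (492,243), (525,239) on the far wall.

```bash
python3 - <<'E'
from h import *
w=np.load('w4.npy',allow_pickle=True).item()
f=lambda u,v:(100+u/2,v/2)
P=[onz(w,*f(*q),.07)[:2] for q in [(201,34),(247,299),(662,247)]]
print(np.round(P,4),np.linalg.norm(P[0]-P[1]),np.linalg.norm(P[1]-P[2]))
e=P[2]-P[1]; yaw=np.degrees(np.arctan2(-e[0],e[1])); print('yaw',yaw,'ctr',(P[0]+P[2])/2)
# strips tops, slot centres
S=[onz(w,*f(*q),.07)[:2].round(4).tolist() for q in [(356,30),(501,12),(381,251),(508,236)]]
print(S,np.mean([S[0],S[2]],0),np.mean([S[1],S[3]],0))
hsv=cv2.cvtColor(w['pixels'],cv2.COLOR_RGB2HSV)
for q in [(225,170),(450,273),(655,130),(450,310),(450,180),(650,300),(150,170),(300,25)]:
    u,v=map(int,f(*q)); print(q,hsv[v,u])
# short tumbler from here too
print('short rim',onz(w,*f(47,71),.055),'goto');goto((.63,.29,.40,0))
E
```

```text
[[0.4894 0.1527]
 [0.6476 0.1746]
 [0.6125 0.4454]] 0.15962704764011362 0.27304801187895966
yaw 7.385859920851486 ctr [0.55094259 0.29902174]
[[0.4867, 0.2459], [0.4765, 0.3325], [0.616, 0.2629], [0.6061, 0.3449]] [0.55135 0.2544 ] [0.5413 0.3387]
(225, 170) [ 15 117 196]
(450, 273) [ 15 116 194]
(655, 130) [ 16 118 207]
(450, 310) [ 13 129 154]
(450, 180) [ 15 118 204]
(650, 300) [ 14 129 154]
(150, 170) [ 13 119  94]
(300, 25) [ 15 119 191]
short rim [0.50760998 0.0516688  0.055     ] goto
-> (0.63, 0.29, 0.4, 0) x 0.0481 y 0.0553 z -0.0058 ax 0.0009 ay -0.0027 az 0.0042 rows 0.9
```

```bash

python3 -m creep '[{"x":0.044,"y":0.06,"z":0,"ax":0,"ay":0,"az":0},{"x":0.044,"y":0.06,"z":0,"ax":0,"ay":0,"az":0},{"x":0.044,"y":0.06,"z":0,"ax":0,"ay":0,"az":0},{"x":0.044,"y":0.06,"z":0,"ax":0,"ay":0,"az":0},{"x":0.044,"y":0.06,"z":0,"ax":0,"ay":0,"az":0}]' 
cat > crate.py <<'E'
from h import *
w=snap('wrist');s=w['s']; print(s['tcp_pos'],s['tool_rot'],s['qvel'].round(2),w['o'])
np.save('w5.npy',w,allow_pickle=True)
hsv=cv2.cvtColor(w['pixels'],cv2.COLOR_RGB2HSV)
m=cv2.inRange(hsv,(13,90,172),(19,135,255)); m[250:]=0
n,l,st,ce=cv2.connectedComponentsWithStats(m)
k=max(range(1,n),key=lambda i:st[i,2]*st[i,3]); print(st[k])
cs=max(cv2.findContours((l==k).astype(np.uint8),cv2.RETR_EXTERNAL,cv2.CHAIN_APPROX_NONE)[0],key=len)[:,0]
X=np.array([onz(w,u,v,.07)[:2] for u,v in cs],np.float32)
(c,sz,a)=cv2.minAreaRect(X); print('rect',c,sz,a)
# strips: dark reddish small blobs inside
ms=cv2.inRange(hsv,(0,100,60),(12,255,175)); inside=np.zeros_like(ms)
box=cv2.boxPoints(cv2.minAreaRect(cs)).astype(int); cv2.fillConvexPoly(inside,box,255); ms&=inside
n,l,st,ce=cv2.connectedComponentsWithStats(ms)
for i in range(1,n):
    if st[i,4]>15: print(ce[i].round(1),st[i],onz(w,*ce[i],.07)[:2].round(4))
cv2.imwrite('pics/w5c.png',cv2.resize(w['pixels'][20:220,80:500,::-1],None,fx=1.9,fy=1.9,interpolation=cv2.INTER_CUBIC))
E
python3 crate.py
```

```text
clock: 25.2
tcp_pos: [0.6344, 0.2855, 0.3991]
tool_rot: [0.003, 3.141, -0.001]
contact_force: [-0.3, 0.1, 0.0]
width: 1.003
grasp_force: 0.0
[0.63441148 0.28553152 0.39911577] [ 3.03226239e-03  3.14149682e+00 -7.75302884e-04] [-0.  0. -0. -0. -0.  0. -0.] [0.56298305 0.28694089 0.54424062]
[ 169    9  229  164 5034]
rect (0.5483750104904175, 0.2981286644935608) (0.16473248600959778, 0.27455008029937744) 7.441476345062256
[327.   31.2] [325  28   4   8  16] [0.4737 0.3456]
[307.7  32.7] [305  30   6   7  27] [0.4753 0.3221]
```

Crate: centre (0.5484,0.2981), yaw 7.44°, measured 165×275 mm. I'll grip the tumblers with the fingers closing along the crate's x (yaw -82.6°).

```bash
cat >> h.py <<'E'
CY=7.44; CC=np.array([.5484,.2981])
def cr(x,y): a=np.radians(CY); return CC+[x*np.cos(a)-y*np.sin(a),x*np.sin(a)+y*np.cos(a)]
G=CY-90
E
python3 - <<'E'
from h import *
print(get_state()['joints'].round(2))
goto((.56,.12,.36,-50),(.4535,-.081,.25,G),(.4535,-.081,.044,G))
for a,b in cups(snap('scene'))[:5]: print(a,b)
E
```

```text
[-0.65  0.53  0.28  1.19 -0.14  1.44  1.18]
-> (0.56, 0.12, 0.36, -50) x 0.0988 y -0.2212 z 0.0523 ax -0.0002 ay 0.0002 az 0.5546 rows 4.7
-> (0.4535, -0.081, 0.25, -82.56) x -0.1140 y -0.2810 z 0.1467 ax 0.0000 ay 0.0000 az 0.3618 rows 4.0
-> (0.4535, -0.081, 0.044, -82.56) x 0.0000 y 0.0000 z 0.2747 ax 0.0000 ay 0.0000 az 0.0000 rows 3.3
[536.2 133.5] [512 118  48  34 547]
[263.4 142.2] [248 132  31  21 179]
[277.6 195.5] [267 182  22  29 544]
[234.1 214.4] [221 197  26  36 717]
[293.3 242.2] [281 226  25  34 670]
```

```bash

python3 -m creep '[{"x":0.099,"y":-0.221,"z":0.052,"ax":0,"ay":0,"az":0.555},{"x":0.099,"y":-0.221,"z":0.052,"ax":0,"ay":0,"az":0.555},{"x":0.099,"y":-0.221,"z":0.052,"ax":0,"ay":0,"az":0.555},{"x":0.099,"y":-0.221,"z":0.052,"ax":0,"ay":0,"az":0.555},{"x":0.099,"y":-0.221,"z":0.052,"ax":0,"ay":0,"az":0.555}]' 1
python3 -m creep '[{"x":-0.114,"y":-0.281,"z":0.147,"ax":0,"ay":0,"az":0.362},{"x":-0.114,"y":-0.281,"z":0.147,"ax":0,"ay":0,"az":0.362},{"x":-0.114,"y":-0.281,"z":0.147,"ax":0,"ay":0,"az":0.362},{"x":-0.114,"y":-0.281,"z":0.147,"ax":0,"ay":0,"az":0.362},{"x":-0.114,"y":-0.281,"z":0.147,"ax":0,"ay":0,"az":0.362}]' 1
python3 - <<'E'
from h import *
goto((.4535,-.081,.044,G))
E
```

```text
clock: 25.92
tcp_pos: [0.5594, 0.1201, 0.3605]
tool_rot: [-1.336, -2.843, -0.001]
contact_force: [0.4, 0.1, -0.4]
width: 0.999
grasp_force: 0.0
clock: 26.55
tcp_pos: [0.4501, -0.0835, 0.2488]
tool_rot: [-2.079, -2.352, 0.004]
contact_force: [0.8, 0.4, -0.6]
width: 0.999
grasp_force: 0.0
-> (0.4535, -0.081, 0.044, -82.56) x 0.0027 y 0.0058 z 0.2730 ax -0.0021 ay -0.0001 az -0.0042 rows 3.3
```

```bash

python3 -m creep '[{"x":0.0015,"y":0.003,"z":0.08,"ax":0,"ay":0,"az":0},{"x":0.0015,"y":0.003,"z":0.14,"ax":0,"ay":0,"az":0},{"x":0.0015,"y":0.003,"z":0.2,"ax":0,"ay":0,"az":0},{"x":0.0015,"y":0.003,"z":0.25,"ax":0,"ay":0,"az":0},{"x":0.0015,"y":0.003,"z":0.273,"ax":0,"ay":0,"az":0}]' 
python3 -m creep '[{"x":0,"y":0,"z":0,"ax":0,"ay":0,"az":0},{"x":0,"y":0,"z":0,"ax":0,"ay":0,"az":0},{"x":0,"y":0,"z":0,"ax":0,"ay":0,"az":0},{"x":0,"y":0,"z":0,"ax":0,"ay":0,"az":0},{"x":0,"y":0,"z":0,"ax":0,"ay":0,"az":0}]' 0.4 25
python3 - <<'E'
from h import *
c=cr(0,.088); print(c,cr(0,0),cr(0,-.088))
goto((.4535,-.081,.24,G),(.51,.16,.24,G),(*c,.24,G),(*c,.055,G))
E
```

```text
clock: 27.18
tcp_pos: [0.4555, -0.0777, 0.0438]
tool_rot: [-2.07, -2.361, 0.001]
contact_force: [-0.4, 0.1, 0.5]
width: 1.0
grasp_force: 0.0
clock: 27.8
tcp_pos: [0.4558, -0.0785, 0.0463]
tool_rot: [2.072, 2.361, 0.002]
contact_force: [-1.6, -0.3, 7.0]
width: 0.692
grasp_force: 24.8
[0.53700507 0.38535913] [0.5484 0.2981] [0.55979493 0.21084087]
-> (0.4535, -0.081, 0.24, -82.56) x -0.0028 y -0.0031 z -0.2582 ax 0.0008 ay -0.0001 az 0.0002 rows 3.1
-> (0.51, 0.16, 0.24, -82.56) x 0.3089 y 0.1163 z 0.0000 ax 0.0000 ay 0.0000 az 0.0000 rows 4.0
-> (np.float64(0.5370050663655335), np.float64(0.38535912839047903), 0.24, -82.56) x 0.2933 y 0.0746 z 0.0000 ax 0.0000 ay 0.0000 az 0.0000 rows 3.6
-> (np.float64(0.5370050663655335), np.float64(0.38535912839047903), 0.055, -82.56) x 0.0000 y 0.0000 z 0.2467 ax 0.0000 ay 0.0000 az 0.0000 rows 3.0
```

```bash

python3 -m creep '[{"x":0,"y":0,"z":-0.03,"ax":0,"ay":0,"az":0},{"x":0,"y":0,"z":-0.09,"ax":0,"ay":0,"az":0},{"x":0,"y":0,"z":-0.16,"ax":0,"ay":0,"az":0},{"x":0,"y":0,"z":-0.23,"ax":0,"ay":0,"az":0},{"x":0,"y":0,"z":-0.26,"ax":0,"ay":0,"az":0}]' 
python3 -m creep '[{"x":0.05,"y":0.02,"z":0,"ax":0,"ay":0,"az":0},{"x":0.12,"y":0.045,"z":0,"ax":0,"ay":0,"az":0},{"x":0.19,"y":0.07,"z":0,"ax":0,"ay":0,"az":0},{"x":0.26,"y":0.095,"z":0,"ax":0,"ay":0,"az":0},{"x":0.31,"y":0.116,"z":0,"ax":0,"ay":0,"az":0}]' 
python3 -m creep '[{"x":0.07,"y":0.02,"z":0,"ax":0,"ay":0,"az":0},{"x":0.14,"y":0.035,"z":0,"ax":0,"ay":0,"az":0},{"x":0.21,"y":0.05,"z":0,"ax":0,"ay":0,"az":0},{"x":0.27,"y":0.07,"z":0,"ax":0,"ay":0,"az":0},{"x":0.29,"y":0.072,"z":0,"ax":0,"ay":0,"az":0}]' 
python3 - <<'E'
from h import *
c=cr(0,.088)
goto((*c,.055,G))
w=snap('wrist'); cv2.imwrite('pics/carry.png',w['pixels'][:,:,::-1])
for a,b in cups(snap('scene'))[:6]: print(a,b)
E
```

```text
clock: 28.42
tcp_pos: [0.4563, -0.0786, 0.2432]
tool_rot: [2.071, 2.359, 0.006]
contact_force: [0.7, -0.6, -4.6]
width: 0.687
grasp_force: 24.8
clock: 29.05
tcp_pos: [0.5109, 0.1664, 0.2404]
tool_rot: [-2.069, -2.363, -0.001]
contact_force: [0.3, -1.0, -3.0]
width: 0.693
grasp_force: 24.8
clock: 29.68
tcp_pos: [0.5354, 0.3898, 0.2397]
tool_rot: [-2.066, -2.365, -0.0]
contact_force: [-0.7, -0.0, -3.9]
width: 0.686
grasp_force: 24.8
-> (np.float64(0.5370050663655335), np.float64(0.38535912839047903), 0.055, -82.56) x -0.0064 y 0.0015 z 0.2463 ax -0.0003 ay -0.0006 az 0.0031 rows 3.0
[536.5 133.7] [511 118  49  34 527]
[263.2 142.2] [248 132  31  21 185]
[277.6 195.5] [267 182  22  29 543]
[293.4 242.2] [282 226  24  34 668]
[231.6 402.7] [215 385  39  35 588]
[285.8 413.7] [277 403  17  17 155]
```

```bash

python3 -m creep '[{"x":-0.006,"y":0.002,"z":0.07,"ax":0,"ay":0,"az":0},{"x":-0.006,"y":0.002,"z":0.14,"ax":0,"ay":0,"az":0},{"x":-0.006,"y":0.002,"z":0.2,"ax":0,"ay":0,"az":0},{"x":-0.006,"y":0.002,"z":0.23,"ax":0,"ay":0,"az":0},{"x":-0.006,"y":0.002,"z":0.244,"ax":0,"ay":0,"az":0}]' 
python3 -m creep '[{"x":0,"y":0,"z":0,"ax":0,"ay":0,"az":0},{"x":0,"y":0,"z":0,"ax":0,"ay":0,"az":0},{"x":0,"y":0,"z":0,"ax":0,"ay":0,"az":0},{"x":0,"y":0,"z":0,"ax":0,"ay":0,"az":0},{"x":0,"y":0,"z":-0.03,"ax":0,"ay":0,"az":0}]' 0.85
python3 -m creep '[{"x":0,"y":0,"z":-0.07,"ax":0,"ay":0,"az":0},{"x":0,"y":0,"z":-0.15,"ax":0,"ay":0,"az":0},{"x":0,"y":0,"z":-0.22,"ax":0,"ay":0,"az":0},{"x":0,"y":0,"z":-0.22,"ax":0,"ay":0,"az":0},{"x":0,"y":0,"z":-0.22,"ax":0,"ay":0,"az":0}]' 
python3 - <<'E'
from h import *
for n in ['scene','top']:
  for a,b in cups(snap(n))[:7]: print(n,a,b)
s=snap('top'); sc=snap('scene')
c=cr(0,.088); print('exp', proj(s,[*c,.052]),proj(sc,[*c,.05]))
goto((.6,.15,.24,G),(.6335,-.051,.22,G),(.6335,-.051,.03,G))
E
```

```text
clock: 30.4
tcp_pos: [0.5391, 0.3805, 0.057]
tool_rot: [2.073, 2.36, -0.001]
contact_force: [0.4, 0.0, -4.2]
width: 0.69
grasp_force: 24.8
clock: 31.02
tcp_pos: [0.5376, 0.3811, 0.0793]
tool_rot: [-2.071, -2.361, 0.005]
contact_force: [0.1, 0.7, 0.3]
width: 0.848
grasp_force: 0.0
clock: 31.65
tcp_pos: [0.5385, 0.3816, 0.2453]
tool_rot: [-2.072, -2.361, -0.001]
contact_force: [-0.4, 0.7, -0.9]
width: 0.848
grasp_force: 0.0
scene [349.  124.7] [338 109  23  33 606]
scene [536.5 133.6] [511 118  49  34 533]
scene [263.3 142.2] [248 132  31  21 165]
scene [277.5 195.4] [267 181  22  30 544]
scene [293.4 242.2] [282 226  24  34 677]
scene [231.6 402.7] [214 384  40  36 586]
top [293.9 189.5] [284 177  22  25 368]
top [356.4 193. ] [352 178  12  35 193]
top [377.  212.2] [353 182  46  52 656]
top [147.7 222.1] [134 211  28  24 480]
top [260.6 232.5] [251 222  21  22 288]
top [366.8 248. ] [357 237  25  21 211]
top [117.9 272.9] [109 256  19  37 295]
exp [145.35085601 223.03494716] [348.87790133 124.20577452]
-> (0.6, 0.15, 0.24, -82.56) x -0.3165 y 0.0418 z 0.0049 ax -0.0013 ay 0.0008 az 0.0003 rows 3.8
-> (0.6335, -0.051, 0.22, -82.56) x -0.2715 y 0.0096 z 0.0267 ax 0.0000 ay 0.0000 az 0.0000 rows 3.3
-> (0.6335, -0.051, 0.03, -82.56) x 0.0000 y 0.0000 z 0.2533 ax 0.0000 ay 0.0000 az 0.0000 rows 3.0
```

```bash

python3 -m creep '[{"x":-0.07,"y":0.01,"z":0,"ax":0,"ay":0,"az":0},{"x":-0.14,"y":0.02,"z":0,"ax":0,"ay":0,"az":0},{"x":-0.22,"y":0.03,"z":0,"ax":0,"ay":0,"az":0},{"x":-0.29,"y":0.04,"z":0,"ax":0,"ay":0,"az":0},{"x":-0.316,"y":0.042,"z":0,"ax":0,"ay":0,"az":0}]' 1
python3 -m creep '[{"x":-0.07,"y":0,"z":0.03,"ax":0,"ay":0,"az":0},{"x":-0.14,"y":0.005,"z":0.03,"ax":0,"ay":0,"az":0},{"x":-0.2,"y":0.01,"z":0.03,"ax":0,"ay":0,"az":0},{"x":-0.25,"y":0.01,"z":0.03,"ax":0,"ay":0,"az":0},{"x":-0.272,"y":0.01,"z":0.03,"ax":0,"ay":0,"az":0}]'
python3 -m creep '[{"x":0,"y":0,"z":0,"ax":0,"ay":0,"az":0},{"x":0,"y":0,"z":0,"ax":0,"ay":0,"az":0},{"x":0,"y":0,"z":0,"ax":0,"ay":0,"az":0},{"x":0,"y":0,"z":0,"ax":0,"ay":0,"az":0},{"x":0,"y":0,"z":0,"ax":0,"ay":0,"az":0}]'
python3 - <<'E'
from h import *
goto((.6335,-.051,.03,G))
for a,b in cups(snap('scene'))[:7]: print(a,b)
E
```

```text
clock: 32.48
tcp_pos: [0.6013, 0.1463, 0.2443]
tool_rot: [2.078, 2.355, -0.003]
contact_force: [-0.5, 0.7, -0.2]
width: 0.998
grasp_force: 0.0
clock: 33.1
tcp_pos: [0.6346, -0.052, 0.2217]
tool_rot: [-2.074, -2.359, 0.002]
contact_force: [-0.8, 1.0, -0.1]
width: 1.0
grasp_force: 0.0
clock: 33.72
tcp_pos: [0.6348, -0.05, 0.2223]
tool_rot: [-2.071, -2.362, -0.0]
contact_force: [0.7, 0.2, 0.6]
width: 0.997
grasp_force: 0.0
-> (0.6335, -0.051, 0.03, -82.56) x -0.0011 y -0.0019 z 0.2564 ax 0.0000 ay -0.0001 az 0.0006 rows 3.1
[348.9 124.7] [339 109  22  33 603]
[536.5 133.6] [511 118  49  34 558]
[277.6 200.6] [266 188  23  24 307]
[293.3 242.2] [282 226  24  34 672]
[231.6 402.7] [215 384  39  36 554]
```

```bash

python3 -m creep '[{"x":-0.001,"y":-0.002,"z":0.07,"ax":0,"ay":0,"az":0},{"x":-0.001,"y":-0.002,"z":0.14,"ax":0,"ay":0,"az":0},{"x":-0.001,"y":-0.002,"z":0.2,"ax":0,"ay":0,"az":0},{"x":-0.001,"y":-0.002,"z":0.24,"ax":0,"ay":0,"az":0},{"x":-0.001,"y":-0.002,"z":0.256,"ax":0,"ay":0,"az":0}]' 
python3 -m creep '[{"x":0,"y":0,"z":0,"ax":0,"ay":0,"az":0},{"x":0,"y":0,"z":0,"ax":0,"ay":0,"az":0},{"x":0,"y":0,"z":0,"ax":0,"ay":0,"az":0},{"x":0,"y":0,"z":0,"ax":0,"ay":0,"az":0},{"x":0,"y":0,"z":0,"ax":0,"ay":0,"az":0}]' 0.4 25
python3 -m creep '[{"x":0,"y":0,"z":-0.03,"ax":0,"ay":0,"az":0},{"x":0,"y":0,"z":-0.09,"ax":0,"ay":0,"az":0},{"x":0,"y":0,"z":-0.16,"ax":0,"ay":0,"az":0},{"x":0,"y":0,"z":-0.23,"ax":0,"ay":0,"az":0},{"x":0,"y":0,"z":-0.28,"ax":0,"ay":0,"az":0}]' 
python3 - <<'E'
from h import *
c=cr(0,-.002)
goto((.59,.12,.24,G),(*c,.24,G),(*c,.042,G))
E
```

```text
clock: 34.4
tcp_pos: [0.6323, -0.0513, 0.0285]
tool_rot: [-2.071, -2.36, 0.003]
contact_force: [1.1, -0.2, 0.5]
width: 1.001
grasp_force: 0.0
clock: 35.02
tcp_pos: [0.6347, -0.0514, 0.0317]
tool_rot: [2.071, 2.36, 0.003]
contact_force: [-0.5, 0.8, 6.5]
width: 0.692
grasp_force: 25.0
clock: 35.65
tcp_pos: [0.6333, -0.0517, 0.2438]
tool_rot: [2.072, 2.36, 0.002]
contact_force: [-0.1, 1.0, -2.6]
width: 0.693
grasp_force: 25.0
-> (0.59, 0.12, 0.24, -82.56) x 0.2345 y -0.0276 z 0.0050 ax 0.0013 ay 0.0001 az -0.0000 rows 2.8
-> (np.float64(0.5486589757644197), np.float64(0.2961168379911254), 0.24, -82.56) x 0.2400 y -0.0243 z 0.0000 ax 0.0000 ay 0.0000 az 0.0000 rows 2.9
-> (np.float64(0.5486589757644197), np.float64(0.2961168379911254), 0.042, -82.56) x 0.0000 y 0.0000 z 0.2640 ax 0.0000 ay 0.0000 az 0.0000 rows 3.2
```

```bash

python3 -m creep '[{"x":0.06,"y":-0.007,"z":0,"ax":0,"ay":0,"az":0},{"x":0.13,"y":-0.015,"z":0,"ax":0,"ay":0,"az":0},{"x":0.2,"y":-0.022,"z":0,"ax":0,"ay":0,"az":0},{"x":0.27,"y":-0.031,"z":0,"ax":0,"ay":0,"az":0},{"x":0.34,"y":-0.04,"z":0,"ax":0,"ay":0,"az":0}]' 
python3 -m creep '[{"x":0.07,"y":-0.006,"z":0,"ax":0,"ay":0,"az":0},{"x":0.12,"y":-0.011,"z":0,"ax":0,"ay":0,"az":0},{"x":0.135,"y":-0.012,"z":0,"ax":0,"ay":0,"az":0},{"x":0.135,"y":-0.012,"z":0,"ax":0,"ay":0,"az":0},{"x":0.135,"y":-0.012,"z":0,"ax":0,"ay":0,"az":0}]' 
python3 - <<'E'
from h import *
goto((*cr(0,-.002),.042,G))
E
```

```text
clock: 36.28
tcp_pos: [0.5693, 0.1987, 0.2412]
tool_rot: [-2.073, -2.361, 0.0]
contact_force: [0.9, -1.0, -1.7]
width: 0.696
grasp_force: 25.0
clock: 36.9
tcp_pos: [0.5492, 0.2942, 0.2406]
tool_rot: [2.075, 2.357, -0.001]
contact_force: [-0.0, 0.1, -2.1]
width: 0.686
grasp_force: 25.0
-> (np.float64(0.5486589757644197), np.float64(0.2961168379911254), 0.042, -82.56) x 0.0029 y -0.0004 z 0.2648 ax 0.0002 ay 0.0007 az -0.0016 rows 3.2
```

```bash

python3 -m creep '[{"x":0.003,"y":0,"z":0.07,"ax":0,"ay":0,"az":0},{"x":0.003,"y":0,"z":0.14,"ax":0,"ay":0,"az":0},{"x":0.003,"y":0,"z":0.21,"ax":0,"ay":0,"az":0},{"x":0.003,"y":0,"z":0.25,"ax":0,"ay":0,"az":0},{"x":0.003,"y":0,"z":0.263,"ax":0,"ay":0,"az":0}]' 
python3 -m creep '[{"x":0,"y":0,"z":0,"ax":0,"ay":0,"az":0},{"x":0,"y":0,"z":0,"ax":0,"ay":0,"az":0},{"x":0,"y":0,"z":0,"ax":0,"ay":0,"az":0},{"x":0,"y":0,"z":0,"ax":0,"ay":0,"az":0},{"x":0,"y":0,"z":-0.03,"ax":0,"ay":0,"az":0}]' 0.85
python3 -m creep '[{"x":0,"y":0,"z":-0.07,"ax":0,"ay":0,"az":0},{"x":0,"y":0,"z":-0.15,"ax":0,"ay":0,"az":0},{"x":0,"y":0,"z":-0.22,"ax":0,"ay":0,"az":0},{"x":0,"y":0,"z":-0.22,"ax":0,"ay":0,"az":0},{"x":0,"y":0,"z":-0.22,"ax":0,"ay":0,"az":0}]' 
python3 - <<'E'
from h import *
sc=snap('scene')
for a,b in cups(sc)[:5]: print(a,b)
print('exp',proj(sc,[*cr(0,0),.045]))
goto((.506,.0485,.22,G),(.506,.0485,.018,G))
E
```

```text
clock: 37.52
tcp_pos: [0.5475, 0.2964, 0.0415]
tool_rot: [-2.074, -2.359, 0.006]
contact_force: [-15.1, -9.5, 27.7]
width: 0.691
grasp_force: 25.0
clock: 38.15
tcp_pos: [0.547, 0.2986, 0.0652]
tool_rot: [-2.071, -2.361, 0.004]
contact_force: [0.3, 0.6, 0.5]
width: 0.852
grasp_force: 0.0
clock: 38.78
tcp_pos: [0.5478, 0.299, 0.2311]
tool_rot: [-2.072, -2.361, -0.001]
contact_force: [0.5, -0.1, 0.1]
width: 0.85
grasp_force: 0.0
[329.3  90.6] [311  76  46  26 494]
[536.6 133.7] [512 118  48  34 549]
[263.2 142.1] [248 132  31  21 171]
[277.6 195.5] [267 182  22  29 542]
[116.7 315.1] [103 293  32  42 235]
exp [336.54129761 144.42345316]
-> (0.506, 0.0485, 0.22, -82.56) x -0.3238 y -0.0981 z 0.0136 ax -0.0008 ay 0.0002 az 0.0004 rows 4.1
-> (0.506, 0.0485, 0.018, -82.56) x 0.0000 y 0.0000 z 0.2693 ax 0.0000 ay 0.0000 az 0.0000 rows 3.2
```

```bash

python3 -m creep '[{"x":-0.06,"y":-0.018,"z":0,"ax":0,"ay":0,"az":0},{"x":-0.13,"y":-0.04,"z":0,"ax":0,"ay":0,"az":0},{"x":-0.2,"y":-0.06,"z":0,"ax":0,"ay":0,"az":0},{"x":-0.28,"y":-0.085,"z":0,"ax":0,"ay":0,"az":0},{"x":-0.323,"y":-0.098,"z":0.012,"ax":0,"ay":0,"az":0}]' 1
python3 - <<'E'
from h import *
for n in ['scene','top']:
    sc=snap(n); hsv=cv2.cvtColor(sc['pixels'],cv2.COLOR_RGB2HSV)
    k,l,st,ce=cv2.connectedComponentsWithStats(cv2.inRange(hsv,(3,110,90),(12,255,255)))
    for i in range(1,k):
        if st[i,4]>150 and (abs(ce[i]-proj(sc,[*cr(0,0),.05]))<80).all(): print(n,ce[i].round(1),st[i])
    for y in (0,.088): print('exp',proj(sc,[*cr(0,y),.05]).round(1))
goto((.506,.0485,.018,G))
E
```

```text
clock: 39.45
tcp_pos: [0.5054, 0.0457, 0.2209]
tool_rot: [-2.076, -2.357, 0.002]
contact_force: [0.2, 0.1, -0.4]
width: 1.003
grasp_force: 0.0
scene [357.4  70.6] [ 311   34   97   71 3899]
scene [343.  133.8] [ 326  109   35   51 1075]
scene [277.6 195.5] [267 181  22  30 540]
exp [336.7 143.4]
exp [348.9 124.2]
top [176.7 219.6] [165 209  25  22 375]
top [147.6 222.2] [134 211  28  23 478]
exp [175.6 218.9]
exp [145.5 223.1]
-> (0.506, 0.0485, 0.018, -82.56) x 0.0054 y 0.0037 z 0.2694 ax -0.0025 ay 0.0011 az -0.0040 rows 3.2
```

```bash

python3 -m creep '[{"x":0.003,"y":0.001,"z":0.07,"ax":0,"ay":0,"az":0},{"x":0.003,"y":0.001,"z":0.14,"ax":0,"ay":0,"az":0},{"x":0.003,"y":0.001,"z":0.2,"ax":0,"ay":0,"az":0},{"x":0.003,"y":0.001,"z":0.25,"ax":0,"ay":0,"az":0},{"x":0.003,"y":0.001,"z":0.267,"ax":0,"ay":0,"az":0}]' 
python3 -m creep '[{"x":0,"y":0,"z":0,"ax":0,"ay":0,"az":0},{"x":0,"y":0,"z":0,"ax":0,"ay":0,"az":0},{"x":0,"y":0,"z":0,"ax":0,"ay":0,"az":0},{"x":0,"y":0,"z":0,"ax":0,"ay":0,"az":0},{"x":0,"y":0,"z":0,"ax":0,"ay":0,"az":0}]' 0.4 25
python3 -m creep '[{"x":0,"y":0,"z":-0.03,"ax":0,"ay":0,"az":0},{"x":0,"y":0,"z":-0.09,"ax":0,"ay":0,"az":0},{"x":0,"y":0,"z":-0.16,"ax":0,"ay":0,"az":0},{"x":0,"y":0,"z":-0.23,"ax":0,"ay":0,"az":0},{"x":0,"y":0,"z":-0.27,"ax":0,"ay":0,"az":0}]' 
python3 - <<'E'
from h import *
c=cr(0,-.088)
goto((*c,.22,G),(*c,.03,G))
E
```

```text
clock: 40.17
tcp_pos: [0.5052, 0.0523, 0.0187]
tool_rot: [-2.069, -2.36, 0.006]
contact_force: [0.6, -0.1, 0.7]
width: 1.002
grasp_force: 0.0
clock: 40.8
tcp_pos: [0.508, 0.0519, 0.0224]
tool_rot: [2.072, 2.361, 0.003]
contact_force: [-1.6, 1.6, 6.5]
width: 0.709
grasp_force: 25.0
clock: 41.42
tcp_pos: [0.5078, 0.0516, 0.2266]
tool_rot: [2.071, 2.36, 0.005]
contact_force: [1.0, 0.2, -2.3]
width: 0.705
grasp_force: 25.0
-> (np.float64(0.5597949336344665), np.float64(0.21084087160952095), 0.22, -82.56) x 0.2015 y 0.0963 z 0.0092 ax 0.0020 ay -0.0006 az 0.0002 rows 2.7
-> (np.float64(0.5597949336344665), np.float64(0.21084087160952095), 0.03, -82.56) x 0.0000 y 0.0000 z 0.2533 ax 0.0000 ay 0.0000 az 0.0000 rows 3.0
```

```bash

python3 -m creep '[{"x":0.06,"y":0.03,"z":0,"ax":0,"ay":0,"az":0},{"x":0.12,"y":0.06,"z":0,"ax":0,"ay":0,"az":0},{"x":0.18,"y":0.086,"z":0,"ax":0,"ay":0,"az":0},{"x":0.204,"y":0.096,"z":0,"ax":0,"ay":0,"az":0},{"x":0.204,"y":0.096,"z":0,"ax":0,"ay":0,"az":0}]' 
python3 -m creep '[{"x":0,"y":0,"z":0,"ax":0,"ay":0,"az":0},{"x":0,"y":0,"z":0,"ax":0,"ay":0,"az":0},{"x":0,"y":0,"z":0,"ax":0,"ay":0,"az":0},{"x":0,"y":0,"z":0,"ax":0,"ay":0,"az":0},{"x":0,"y":0,"z":0,"ax":0,"ay":0,"az":0}]'
python3 - <<'E'
from h import *
goto((*cr(0,-.086),.033,G))
E
```

```text
clock: 42.05
tcp_pos: [0.5583, 0.2134, 0.2235]
tool_rot: [-2.07, -2.363, 0.001]
contact_force: [0.4, -1.1, -1.7]
width: 0.706
grasp_force: 25.0
clock: 42.68
tcp_pos: [0.5586, 0.2125, 0.2237]
tool_rot: [-2.072, -2.361, -0.0]
contact_force: [-0.4, -0.3, -0.7]
width: 0.704
grasp_force: 25.0
-> (np.float64(0.5595359578700468), np.float64(0.21282403361839547), 0.033, -82.56) x 0.0003 y 0.0012 z 0.2543 ax -0.0000 ay -0.0000 az 0.0002 rows 3.1
```

```bash

python3 -m creep '[{"x":0,"y":0.001,"z":0.07,"ax":0,"ay":0,"az":0},{"x":0,"y":0.001,"z":0.14,"ax":0,"ay":0,"az":0},{"x":0,"y":0.001,"z":0.2,"ax":0,"ay":0,"az":0},{"x":0,"y":0.001,"z":0.24,"ax":0,"ay":0,"az":0},{"x":0,"y":0.001,"z":0.2535,"ax":0,"ay":0,"az":0}]' 
python3 -m creep '[{"x":0,"y":0,"z":0,"ax":0,"ay":0,"az":0},{"x":0,"y":0,"z":0,"ax":0,"ay":0,"az":0},{"x":0,"y":0,"z":0,"ax":0,"ay":0,"az":0},{"x":0,"y":0,"z":0,"ax":0,"ay":0,"az":0},{"x":0,"y":0,"z":-0.03,"ax":0,"ay":0,"az":0}]' 0.85
python3 -m creep '[{"x":0,"y":0,"z":-0.07,"ax":0,"ay":0,"az":0},{"x":0,"y":0,"z":-0.15,"ax":0,"ay":0,"az":0},{"x":0,"y":0,"z":-0.22,"ax":0,"ay":0,"az":0},{"x":0,"y":0,"z":-0.27,"ax":0,"ay":0,"az":0},{"x":0,"y":0,"z":-0.27,"ax":0,"ay":0,"az":0}]' 
python3 - <<'E'
from h import *
t=snap('top')
for a,b in cups(t): 
    if a[0]<270: print(a,b)
for y in (-.088,0,.088): print('exp',proj(t,[*cr(0,y),.045]).round(1))
goto((.62,.02,.26,-50),(.66,-.22,.30,0),(.66,-.30,.30,0))
E
```

```text
clock: 43.3
tcp_pos: [0.5579, 0.2122, 0.032]
tool_rot: [-2.071, -2.36, 0.005]
contact_force: [-14.7, -3.7, 35.4]
width: 0.706
grasp_force: 25.0
clock: 43.92
tcp_pos: [0.5583, 0.2124, 0.0559]
tool_rot: [-2.071, -2.361, 0.004]
contact_force: [-0.3, 0.2, 0.2]
width: 0.849
grasp_force: 0.0
clock: 44.55
tcp_pos: [0.5613, 0.2129, 0.2633]
tool_rot: [2.071, 2.359, 0.011]
contact_force: [-0.1, 0.2, 0.3]
width: 0.848
grasp_force: 0.0
[209.1 215.7] [200 206  18  21 239]
[214.7 290.4] [195 280  36  20 254]
exp [205.7 215. ]
exp [175.9 219.2]
exp [146.  223.4]
-> (0.62, 0.02, 0.26, -50) x -0.2653 y 0.0459 z 0.0010 ax 0.0024 ay -0.0004 az -0.3617 rows 3.2
-> (0.66, -0.22, 0.3, 0) x -0.2794 y -0.1648 z -0.0533 ax 0.0000 ay 0.0000 az -0.5556 rows 4.7
-> (0.66, -0.3, 0.3, 0) x 0.0000 y -0.1067 z 0.0000 ax 0.0000 ay 0.0000 az 0.0000 rows 1.3
```

```bash

python3 -m creep '[{"x":-0.265,"y":0.046,"z":-0.04,"ax":0,"ay":0,"az":-0.36},{"x":-0.265,"y":0.046,"z":-0.04,"ax":0,"ay":0,"az":-0.36},{"x":-0.265,"y":0.046,"z":-0.04,"ax":0,"ay":0,"az":-0.36},{"x":-0.265,"y":0.046,"z":-0.04,"ax":0,"ay":0,"az":-0.36},{"x":-0.265,"y":0.046,"z":-0.04,"ax":0,"ay":0,"az":-0.36}]' 0.5 25
python3 -m creep '[{"x":-0.279,"y":-0.165,"z":-0.01,"ax":0,"ay":0,"az":-0.556},{"x":-0.279,"y":-0.165,"z":-0.01,"ax":0,"ay":0,"az":-0.556},{"x":-0.279,"y":-0.165,"z":-0.01,"ax":0,"ay":0,"az":-0.556},{"x":-0.279,"y":-0.165,"z":-0.01,"ax":0,"ay":0,"az":-0.556},{"x":-0.279,"y":-0.165,"z":-0.01,"ax":0,"ay":0,"az":-0.556}]'
python3 -m creep '[{"x":0,"y":-0.1,"z":0,"ax":0,"ay":0,"az":0},{"x":0,"y":-0.1,"z":0,"ax":0,"ay":0,"az":0},{"x":0,"y":-0.1,"z":0,"ax":0,"ay":0,"az":0},{"x":0,"y":-0.1,"z":0,"ax":0,"ay":0,"az":0},{"x":0,"y":-0.1,"z":0,"ax":0,"ay":0,"az":0}]'
cat > divs.py <<'E'
from h import *
t=snap('top')
for a,b in cups(t): 
    if a[0]<270: print(a,b)
w=snap('wrist');s=w['s']; print(s['tcp_pos'],s['tool_rot'],s['qvel'].round(2),w['o'])
np.save('w6.npy',w,allow_pickle=True); cv2.imwrite('pics/w6.png',w['pixels'][:,:,::-1])
hsv=cv2.cvtColor(w['pixels'],cv2.COLOR_RGB2HSV)
m=cv2.inRange(hsv,(18,40,150),(30,150,255)); m[250:]=0
n,l,st,ce=cv2.connectedComponentsWithStats(m)
for i in range(1,n):
    if st[i,4]>60:
        mm=hsv[l==i]; print(st[i],ce[i].round(1),mm.mean(0).round(), cv2.minAreaRect(np.argwhere(l==i)[:,::-1].astype(np.float32)))
# stand dark mask
d=cv2.inRange(hsv,(0,60,20),(14,255,110)); d[250:]=0
n,l,st,ce=cv2.connectedComponentsWithStats(d); k=max(range(1,n),key=lambda i:st[i,4]); print('dark',st[k])
E
python3 divs.py
```

```text
clock: 45.22
tcp_pos: [0.619, 0.0192, 0.288]
tool_rot: [-1.336, -2.842, 0.001]
contact_force: [-1.0, 0.2, -0.4]
width: 0.502
grasp_force: 0.0
clock: 45.85
tcp_pos: [0.6578, -0.2231, 0.2949]
tool_rot: [-0.004, -3.139, 0.003]
contact_force: [-0.3, -0.2, 0.1]
width: 0.499
grasp_force: 0.0
clock: 46.48
tcp_pos: [0.6593, -0.2923, 0.296]
tool_rot: [-0.002, 3.141, 0.002]
contact_force: [-0.5, 0.5, -0.6]
width: 0.501
grasp_force: 0.0
[206.5 215.8] [196 206  22  21 331]
[176.6 219.6] [165 209  25  22 376]
[147.4 222.2] [134 211  28  23 472]
[213.  289.9] [196 280  35  20 327]
[ 0.65907039 -0.29283635  0.29613787] [-8.73338134e-04  3.14140660e+00  1.25646095e-03] [ 0.01 -0.    0.01 -0.    0.    0.    0.  ] [ 0.5876283  -0.29179101  0.44125639]
[ 305   25   15  156 1553] [311.  100.6] [ 20.  96. 228.] ((312.0, 102.5), (155.0, 14.0), 90.0)
[ 202   27   33  155 2738] [218.  101.8] [ 19.  98. 219.] ((217.1781005859375, 103.952880859375), (154.5963897705078, 29.056766510009766), 87.70938873291016)
dark [ 226   30   78  155 9808]
```

```bash
python3 - <<'E'
from h import *
w=np.load('w6.npy',allow_pickle=True).item()
hsv=cv2.cvtColor(w['pixels'],cv2.COLOR_RGB2HSV); m=cv2.inRange(hsv,(18,40,150),(30,150,255)); m[250:]=0
V=w['pixels'].max(2)
for v in range(20,188,7):
    L=np.flatnonzero(m[v,195:245]); Rr=np.flatnonzero(m[v,295:330])
    print(v,(L.min()+195,L.max()+195) if len(L) else '',(Rr.min()+295,Rr.max()+295) if len(Rr) else '')
for v in (60,100,150): print(v,V[v,198:240].tolist(),V[v,300:325].tolist())
E
```

```text
20  
27 (np.int64(207), np.int64(216)) (np.int64(305), np.int64(315))
34 (np.int64(207), np.int64(222)) (np.int64(305), np.int64(315))
41 (np.int64(209), np.int64(223)) (np.int64(305), np.int64(315))
48 (np.int64(208), np.int64(225)) (np.int64(306), np.int64(315))
55 (np.int64(209), np.int64(228)) (np.int64(307), np.int64(315))
62 (np.int64(209), np.int64(230)) (np.int64(305), np.int64(315))
69 (np.int64(210), np.int64(230)) (np.int64(305), np.int64(314))
76 (np.int64(210), np.int64(229)) (np.int64(305), np.int64(314))
83 (np.int64(211), np.int64(230)) (np.int64(306), np.int64(319))
90 (np.int64(203), np.int64(230)) (np.int64(308), np.int64(319))
97 (np.int64(204), np.int64(230)) (np.int64(309), np.int64(319))
104 (np.int64(204), np.int64(231)) (np.int64(309), np.int64(319))
111 (np.int64(204), np.int64(231)) (np.int64(308), np.int64(318))
118 (np.int64(205), np.int64(231)) (np.int64(309), np.int64(318))
125 (np.int64(205), np.int64(227)) (np.int64(309), np.int64(318))
132 (np.int64(206), np.int64(228)) (np.int64(305), np.int64(314))
139 (np.int64(214), np.int64(228)) (np.int64(305),
[... 663 characters left out ...]
117, 128, 129, 127, 119, 118, 122, 124]
100 [112, 113, 114, 113, 77, 185, 238, 237, 236, 236, 236, 236, 236, 237, 236, 236, 246, 221, 215, 216, 216, 216, 217, 216, 202, 193, 201, 210, 204, 196, 204, 202, 210, 224, 140, 89, 90, 93, 93, 93, 92, 93] [126, 126, 123, 123, 125, 130, 128, 114, 178, 243, 239, 237, 236, 237, 237, 237, 236, 237, 240, 242, 141, 110, 122, 125, 124]
150 [117, 117, 117, 116, 117, 117, 118, 113, 91, 89, 91, 92, 91, 91, 91, 86, 92, 243, 234, 227, 228, 229, 230, 230, 232, 231, 230, 211, 193, 201, 214, 214, 140, 122, 122, 126, 129, 104, 91, 91, 91, 90] [124, 126, 125, 119, 116, 234, 232, 228, 228, 229, 230, 230, 232, 235, 228, 134, 115, 121, 124, 121, 115, 121, 124, 126, 127]
```

```bash
python3 - <<'E'
from h import *
w=np.load('w6.npy',allow_pickle=True).item()
hsv=cv2.cvtColor(w['pixels'],cv2.COLOR_RGB2HSV); m=cv2.inRange(hsv,(18,40,150),(30,150,255)); m[250:]=0
r=np.flatnonzero(m[:,317]); l=np.flatnonzero(m[:,207]>0); l=l[l>60]; print('tab rows R',r.min(),r.max(),'L',l.min(),l.max())
rb=np.flatnonzero(m[:,310]); lb=np.flatnonzero(m[:,195:245].any(1)); print(rb.min(),rb.max(),lb.min(),lb.max())
vr=(r.min()+r.max()+1)/2; vl=(l.min()+l.max()+1)/2
print('R tab',onz(w,314,vr,.133)[:2],'ends',onz(w,310.5,rb.min(),.095)[:2],onz(w,309.5,rb.max()+1,.095)[:2])
print('L tab',onz(w,209.3,vl,.133)[:2],'ends',onz(w,212,lb.min(),.095)[:2],onz(w,222,lb.max()+1,.095)[:2])
x=onz(w,314,vr,.133)
goto((x[0],x[1],.25,-.7),(x[0],x[1],.10,-.7))
E
```

```text
tab rows R 83 130 L 84 132
25 180 27 181
R tab [ 0.58736759 -0.26204855] ends [ 0.51733772 -0.26352611] [ 0.65832779 -0.26080916]
L tab [ 0.58871581 -0.34997448] ends [ 0.51909045 -0.35108536] [ 0.65947449 -0.34817151]
-> (np.float64(0.5873675946260491), np.float64(-0.26204855262696636), 0.25, -0.7) x 0.0954 y 0.0417 z 0.0616 ax 0.0003 ay 0.0002 az 0.0078 rows 1.5
-> (np.float64(0.5873675946260491), np.float64(-0.26204855262696636), 0.1, -0.7) x 0.0000 y 0.0000 z 0.2000 ax 0.0000 ay 0.0000 az 0.0000 rows 2.4
```

```bash

python3 -m creep '[{"x":0.095,"y":0.041,"z":0.06,"ax":0,"ay":0,"az":-0.012},{"x":0.095,"y":0.041,"z":0.06,"ax":0,"ay":0,"az":-0.012},{"x":0.095,"y":0.041,"z":0.12,"ax":0,"ay":0,"az":-0.012},{"x":0.095,"y":0.041,"z":0.12,"ax":0,"ay":0,"az":-0.012},{"x":0.095,"y":0.041,"z":0.12,"ax":0,"ay":0,"az":-0.012}]' 0.5 40
python3 - <<'E'
from h import *
goto((.5875,-.262,.103,1.1))
E
```

```text
clock: 47.2
tcp_pos: [0.5882, -0.2642, 0.2075]
tool_rot: [-0.027, 3.14, -0.001]
contact_force: [-0.0, 0.4, 0.3]
width: 0.502
grasp_force: 0.0
-> (0.5875, -0.262, 0.103, 1.1) x 0.0011 y 0.0031 z 0.1394 ax -0.0005 ay 0.0010 az -0.0011 rows 1.7
```

```bash

python3 -m creep '[{"x":0.001,"y":0.003,"z":0.05,"ax":0,"ay":0,"az":0},{"x":0.001,"y":0.003,"z":0.1,"ax":0,"ay":0,"az":0},{"x":0.001,"y":0.003,"z":0.139,"ax":0,"ay":0,"az":0},{"x":0.001,"y":0.003,"z":0.139,"ax":0,"ay":0,"az":0},{"x":0.001,"y":0.003,"z":0.139,"ax":0,"ay":0,"az":0}]' 
python3 -m creep '[{"x":0,"y":0,"z":0,"ax":0,"ay":0,"az":0},{"x":0,"y":0,"z":0,"ax":0,"ay":0,"az":0},{"x":0,"y":0,"z":0,"ax":0,"ay":0,"az":0},{"x":0,"y":0,"z":0,"ax":0,"ay":0,"az":0},{"x":0,"y":0,"z":0,"ax":0,"ay":0,"az":0}]' 0 40
python3 -m creep '[{"x":0,"y":0,"z":0,"ax":0,"ay":0,"az":0},{"x":0,"y":0,"z":0,"ax":0,"ay":0,"az":0},{"x":0,"y":0,"z":-0.02,"ax":0,"ay":0,"az":0},{"x":0,"y":0,"z":-0.08,"ax":0,"ay":0,"az":0},{"x":0,"y":0,"z":-0.14,"ax":0,"ay":0,"az":0}]'
python3 -m creep '[{"x":0,"y":0,"z":-0.06,"ax":0,"ay":0,"az":0},{"x":0,"y":0,"z":-0.12,"ax":0,"ay":0,"az":0},{"x":0,"y":0,"z":-0.13,"ax":0,"ay":0,"az":0},{"x":0,"y":0,"z":-0.13,"ax":0,"ay":0,"az":0},{"x":0,"y":0,"z":-0.13,"ax":0,"ay":0,"az":0}]'
python3 - <<'E'
from h import *
c=cr(0,.044); print(c)
goto((.585,-.0,.30,1.1),(.565,.26,.30,CY),(*c,.30,CY))
E
```

```text
clock: 47.82
tcp_pos: [0.5881, -0.2625, 0.1041]
tool_rot: [-0.027, 3.138, -0.002]
contact_force: [0.2, -0.4, -0.5]
width: 0.504
grasp_force: 0.0
clock: 48.45
tcp_pos: [0.5866, -0.2617, 0.102]
tool_rot: [-0.027, 3.141, -0.0]
contact_force: [-0.1, 0.4, 2.9]
width: 0.113
grasp_force: 39.9
clock: 49.08
tcp_pos: [0.5862, -0.2616, 0.2084]
tool_rot: [0.027, -3.141, -0.0]
contact_force: [0.4, -0.5, -2.2]
width: 0.114
grasp_force: 39.9
clock: 49.7
tcp_pos: [0.5856, -0.2611, 0.3025]
tool_rot: [0.027, -3.139, -0.002]
contact_force: [0.2, -0.3, -1.5]
width: 0.113
grasp_force: 39.9
[0.54270253 0.34172956]
-> (0.585, -0.0, 0.3, 1.1) x -0.0052 y 0.3481 z 0.0038 ax 0.0008 ay -0.0018 az -0.0012 rows 4.2
-> (0.565, 0.26, 0.3, 7.44) x 0.0200 y 0.3471 z 0.0000 ax 0.0000 ay 0.0000 az -0.0704 rows 4.2
-> (np.float64(0.5427025331827667), np.float64(0.3417295641952395), 0.3, 7.44) x 0.0154 y 0.1119 z 0.0000 ax 0.0000 ay 0.0000 az 0.0000 rows 1.4
```

```bash

python3 -m creep '[{"x":0,"y":0.06,"z":0,"ax":0,"ay":0,"az":0},{"x":0,"y":0.13,"z":0,"ax":0,"ay":0,"az":0},{"x":0,"y":0.2,"z":0,"ax":0,"ay":0,"az":0},{"x":0,"y":0.28,"z":0,"ax":0,"ay":0,"az":0},{"x":0,"y":0.35,"z":0,"ax":0,"ay":0,"az":0}]' >/dev/null
python3 -m creep '[{"x":0.005,"y":0.08,"z":0,"ax":0,"ay":0,"az":-0.02},{"x":0.01,"y":0.16,"z":0,"ax":0,"ay":0,"az":-0.04},{"x":0.015,"y":0.24,"z":0,"ax":0,"ay":0,"az":-0.06},{"x":0.02,"y":0.31,"z":0,"ax":0,"ay":0,"az":-0.07},{"x":0.02,"y":0.347,"z":0,"ax":0,"ay":0,"az":-0.07}]' >/dev/null
python3 -m creep '[{"x":0.008,"y":0.06,"z":0,"ax":0,"ay":0,"az":0},{"x":0.015,"y":0.1,"z":0,"ax":0,"ay":0,"az":0},{"x":0.015,"y":0.11,"z":0,"ax":0,"ay":0,"az":0},{"x":0.015,"y":0.11,"z":0,"ax":0,"ay":0,"az":0},{"x":0.015,"y":0.11,"z":0,"ax":0,"ay":0,"az":0}]' 
python3 - <<'E'
from h import *
c=cr(-.001,.044)
goto((*c,.175,CY))
for a,b in cups(snap('top')): 
    if a[0]<270: print(a,b)
E
```

```text
clock: 51.58
tcp_pos: [0.5418, 0.339, 0.3041]
tool_rot: [-0.195, 3.135, -0.002]
contact_force: [0.6, -0.8, -1.6]
width: 0.11
grasp_force: 39.9
-> (np.float64(0.5417109521783294), np.float64(0.34160007631302963), 0.175, 7.44) x -0.0004 y 0.0037 z 0.1722 ax -0.0008 ay -0.0000 az -0.0034 rows 2.1
[206.2 216. ] [196 205  22  22 320]
[176.5 219.8] [165 209  25  22 375]
[154.9 223.3] [149 212  13  22 190]
[213.1 289.9] [195 280  36  20 321]
```

```bash

python3 -m creep '[{"x":0,"y":0.003,"z":0.06,"ax":0,"ay":0,"az":-0.003},{"x":0,"y":0.003,"z":0.12,"ax":0,"ay":0,"az":-0.003},{"x":0,"y":0.003,"z":0.17,"ax":0,"ay":0,"az":-0.003},{"x":0,"y":0.003,"z":0.17,"ax":0,"ay":0,"az":-0.003},{"x":0,"y":0.003,"z":0.17,"ax":0,"ay":0,"az":-0.003}]' 
python3 -m creep '[{"x":0,"y":0,"z":0,"ax":0,"ay":0,"az":0},{"x":0,"y":0,"z":0,"ax":0,"ay":0,"az":0},{"x":0,"y":0,"z":0,"ax":0,"ay":0,"az":0},{"x":0,"y":0,"z":0,"ax":0,"ay":0,"az":0},{"x":0,"y":0,"z":0,"ax":0,"ay":0,"az":0}]' 
python3 - <<'E'
from h import *
c=cr(-.001,.044)
goto((*c,.15,CY))
w=snap('wrist'); np.save('w7.npy',w,allow_pickle=True); 
hsv=cv2.cvtColor(w['pixels'],cv2.COLOR_RGB2HSV)
# rim & strips predicted vs seen: strips (reddish) and divider near end
ms=cv2.inRange(hsv,(0,100,60),(12,255,175)); n,l,st,ce=cv2.connectedComponentsWithStats(ms)
for i in range(1,n):
    if 15<st[i,4]<400: print(ce[i].round(1),st[i],onz(w,*ce[i],.07)[:2].round(4))
for y in (-.0555,-.0325,.0325,.0555): print('exp strip',y,proj(w,[*cr(-.068,y),.07]).round(1),cr(-.068,y).round(4))
md=cv2.inRange(hsv,(18,40,150),(30,150,255)); n,l,st,ce=cv2.connectedComponentsWithStats(md)
for i in range(1,n):
    if st[i,4]>100: print('div',ce[i].round(1),st[i])
for z in (.08,.165): print('exp div near end',[proj(w,[*cr(x,.044),z]).round(1) for x in (-.072,-.02)])
E
```

```text
clock: 52.25
tcp_pos: [0.5417, 0.3429, 0.1785]
tool_rot: [-0.205, 3.133, 0.001]
contact_force: [0.8, -0.8, -2.0]
width: 0.112
grasp_force: 39.9
clock: 52.88
tcp_pos: [0.5408, 0.3433, 0.177]
tool_rot: [-0.207, 3.134, -0.0]
contact_force: [0.5, -2.3, 1.0]
width: 0.114
grasp_force: 39.9
-> (np.float64(0.5417109521783294), np.float64(0.34160007631302963), 0.15, 7.44) x -0.0009 y -0.0024 z 0.0360 ax -0.0000 ay 0.0003 az 0.0012 rows 0.4
[442.5  54.2] [433   0  46 101 204] [0.4223 0.4378]
[70. 90.] [53 90 35  1 35] [0.4776 0.1934]
[120.5  90. ] [108  90  26   1  26] [0.473  0.2273]
[157.9  90. ] [146  90  24   2  25] [0.4697 0.2524]
[196.4  90.6] [182  90  30   2  43] [0.4666 0.2783]
[519.6 135.9] [506 100  28  74 362] [0.4668 0.5051]
[163.2 109.6] [158 108  12   4  27] [0.482  0.2566]
[133.4 116. ] [127 113  14   7  31] [0.4891 0.2363]
[163.5 115.4] [158 114  12   4  31] [0.4859 0.2569]
[ 61.4 206.4] [ 60 199   5  17  20] [0.5614 0.1847]
[167.7 260.9] [161 255  15  14  54] [0.595  0.2649]
[192.9 262.1] [185 255  15  14  91] [0.5934 0.2844]
exp strip -0.0555 [130.4 114.3] [0.4882 0.2343]
exp strip -0.0325 [163.7 114.4] [0.4852 0.2571]
exp strip 0.0325 [257.9 114.7] [0.4768 0.3215]
exp strip 0.0555 [291.2 114.8] [0.4738 0.3443]
div [278.9 170.2] [ 268  110   24  145 2202]
div [280.3 265.8] [267 256  26  20 307]
div [280.3 297. ] [267 276  26  37 645]
div [222.8 332.9] [218 299  14  68 482]
div [279.  375.5] [270 360  18  29 419]
exp div near end [array([274.4, 108.8]), array([274.4, 185.9])]
exp div near end [array([272. , 109.6]), array([272.2, 224.7])]
```

```bash

python3 -m creep '[{"x":-0.001,"y":-0.0024,"z":0,"ax":0,"ay":0,"az":0.001},{"x":-0.001,"y":-0.0024,"z":0,"ax":0,"ay":0,"az":0.001},{"x":-0.001,"y":-0.0024,"z":0.012,"ax":0,"ay":0,"az":0.001},{"x":-0.001,"y":-0.0024,"z":0.024,"ax":0,"ay":0,"az":0.001},{"x":-0.001,"y":-0.0024,"z":0.036,"ax":0,"ay":0,"az":0.001}]' 
python3 -m creep '[{"x":0,"y":0,"z":0,"ax":0,"ay":0,"az":0},{"x":0,"y":0,"z":0,"ax":0,"ay":0,"az":0},{"x":0,"y":0,"z":0,"ax":0,"ay":0,"az":0},{"x":0,"y":0,"z":0,"ax":0,"ay":0,"az":0},{"x":0,"y":0,"z":0,"ax":0,"ay":0,"az":0}]' 
```

```text
clock: 53.55
tcp_pos: [0.5413, 0.3418, 0.1489]
tool_rot: [0.205, -3.134, 0.0]
contact_force: [0.2, -1.2, -0.5]
width: 0.111
grasp_force: 39.9
clock: 54.18
tcp_pos: [0.5417, 0.3418, 0.1501]
tool_rot: [-0.205, 3.135, 0.0]
contact_force: [0.3, -1.9, -1.1]
width: 0.111
grasp_force: 39.9
```

```bash

python3 -m creep '[{"x":0,"y":0,"z":0.014,"ax":0,"ay":0,"az":0},{"x":0,"y":0,"z":0.028,"ax":0,"ay":0,"az":0},{"x":0,"y":0,"z":0.042,"ax":0,"ay":0,"az":0},{"x":0,"y":0,"z":0.054,"ax":0,"ay":0,"az":0},{"x":0,"y":0,"z":0.062,"ax":0,"ay":0,"az":0}]' 
python3 -m creep '[{"x":0,"y":0,"z":0,"ax":0,"ay":0,"az":0},{"x":0,"y":0,"z":0,"ax":0,"ay":0,"az":0},{"x":0,"y":0,"z":0,"ax":0,"ay":0,"az":0},{"x":0,"y":0,"z":0,"ax":0,"ay":0,"az":0},{"x":0,"y":0,"z":0,"ax":0,"ay":0,"az":0}]' 
```

```text
clock: 54.8
tcp_pos: [0.5414, 0.3415, 0.1025]
tool_rot: [0.205, -3.134, 0.001]
contact_force: [1.0, -1.2, 0.4]
width: 0.106
grasp_force: 39.9
clock: 55.42
tcp_pos: [0.5416, 0.3417, 0.1034]
tool_rot: [-0.205, 3.135, 0.0]
contact_force: [-0.8, -0.6, -1.5]
width: 0.108
grasp_force: 39.9
```

```bash

python3 -m creep '[{"x":0,"y":0,"z":0,"ax":0,"ay":0,"az":0},{"x":0,"y":0,"z":0,"ax":0,"ay":0,"az":0},{"x":0,"y":0,"z":0,"ax":0,"ay":0,"az":0},{"x":0,"y":0,"z":0,"ax":0,"ay":0,"az":0},{"x":0,"y":0,"z":-0.04,"ax":0,"ay":0,"az":0}]' 0.5
python3 -m creep '[{"x":0,"y":0,"z":-0.08,"ax":0,"ay":0,"az":0},{"x":0,"y":0,"z":-0.16,"ax":0,"ay":0,"az":0},{"x":0,"y":0,"z":-0.22,"ax":0,"ay":0,"az":0},{"x":0,"y":0,"z":-0.22,"ax":0,"ay":0,"az":0},{"x":0,"y":0,"z":-0.22,"ax":0,"ay":0,"az":0}]'
python3 - <<'E'
from h import *
goto((.6,.07,.29,1.1),(.6,-.22,.29,1.1),(.589,-.3497,.20,1.1))
t=snap('top')
md=cv2.inRange(cv2.cvtColor(t['pixels'],cv2.COLOR_RGB2HSV),(18,40,190),(30,150,255)); n,l,st,ce=cv2.connectedComponentsWithStats(md)
print('exp',proj(t,[*cr(0,.044),.133]),proj(t,[*cr(0,.044),.095]))
for i in range(1,n):
    if st[i,4]>15: print(ce[i].round(1),st[i])
E
```

```text
clock: 56.05
tcp_pos: [0.54, 0.3408, 0.1316]
tool_rot: [0.205, -3.131, 0.004]
contact_force: [-0.1, -0.1, -0.8]
width: 0.499
grasp_force: 0.0
clock: 56.68
tcp_pos: [0.5411, 0.3415, 0.2975]
tool_rot: [0.205, -3.134, 0.001]
contact_force: [-0.3, -0.5, -0.9]
width: 0.501
grasp_force: 0.0
-> (0.6, 0.07, 0.29, 1.1) x -0.0308 y -0.3691 z 0.0102 ax -0.0003 ay -0.0007 az 0.0708 rows 4.4
-> (0.6, -0.22, 0.29, 1.1) x 0.0074 y -0.3866 z 0.0000 ax 0.0000 ay 0.0000 az 0.0000 rows 4.6
-> (0.589, -0.3497, 0.2, 1.1) x 0.0180 y -0.1726 z 0.1200 ax 0.0000 ay 0.0000 az 0.0000 rows 2.5
exp [153.09558238 216.77704981] [156.64457861 218.78776741]
[261.3 148.3] [224 143  75  11 516]
[395.9 203.2] [389 180  17  46 475]
[199.6 218.7] [ 142  184   84   68 1058]
[153.9 217. ] [152 210   5  15  55]
[128.1 217.1] [126 213   5  10  26]
[159. 235.] [157 226   5  19  63]
```

Divider 1 is down in its slot (tab at top px (153.9,217), expected (153,217)). Now the other one.

```bash

python3 -m creep '[{"x":-0.031,"y":-0.369,"z":0.01,"ax":0,"ay":0,"az":0.07},{"x":-0.031,"y":-0.369,"z":0.01,"ax":0,"ay":0,"az":0.07},{"x":-0.031,"y":-0.369,"z":0.01,"ax":0,"ay":0,"az":0.07},{"x":-0.031,"y":-0.369,"z":0.01,"ax":0,"ay":0,"az":0.07},{"x":-0.031,"y":-0.369,"z":0.01,"ax":0,"ay":0,"az":0.07}]' >/dev/null
python3 -m creep '[{"x":0.007,"y":-0.386,"z":0,"ax":0,"ay":0,"az":0},{"x":0.007,"y":-0.386,"z":0,"ax":0,"ay":0,"az":0},{"x":0.007,"y":-0.386,"z":0,"ax":0,"ay":0,"az":0},{"x":0.007,"y":-0.386,"z":0,"ax":0,"ay":0,"az":0},{"x":0.007,"y":-0.386,"z":0,"ax":0,"ay":0,"az":0}]' >/dev/null
python3 -m creep '[{"x":0.018,"y":-0.172,"z":0.0,"ax":0,"ay":0,"az":0},{"x":0.018,"y":-0.172,"z":0.05,"ax":0,"ay":0,"az":0},{"x":0.018,"y":-0.172,"z":0.11,"ax":0,"ay":0,"az":0},{"x":0.018,"y":-0.172,"z":0.11,"ax":0,"ay":0,"az":0},{"x":0.018,"y":-0.172,"z":0.11,"ax":0,"ay":0,"az":0}]'
python3 - <<'E'
from h import *
goto((.589,-.3497,.103,1.1))
E
```

```text
clock: 58.6
tcp_pos: [0.5913, -0.3473, 0.2091]
tool_rot: [-0.034, 3.141, 0.001]
contact_force: [-0.2, -0.7, 0.7]
width: 0.501
grasp_force: 0.0
-> (0.589, -0.3497, 0.103, 1.1) x 0.0032 y -0.0032 z 0.1415 ax 0.0004 ay 0.0003 az 0.0017 rows 1.7
```

```bash

python3 -m creep '[{"x":0.003,"y":-0.003,"z":0.05,"ax":0,"ay":0,"az":0.002},{"x":0.003,"y":-0.003,"z":0.1,"ax":0,"ay":0,"az":0.002},{"x":0.003,"y":-0.003,"z":0.141,"ax":0,"ay":0,"az":0.002},{"x":0.003,"y":-0.003,"z":0.141,"ax":0,"ay":0,"az":0.002},{"x":0.003,"y":-0.003,"z":0.141,"ax":0,"ay":0,"az":0.002}]' 
python3 -m creep '[{"x":0,"y":0,"z":0,"ax":0,"ay":0,"az":0},{"x":0,"y":0,"z":0,"ax":0,"ay":0,"az":0},{"x":0,"y":0,"z":0,"ax":0,"ay":0,"az":0},{"x":0,"y":0,"z":0,"ax":0,"ay":0,"az":0},{"x":0,"y":0,"z":0,"ax":0,"ay":0,"az":0}]' 0 40
python3 -m creep '[{"x":0,"y":0,"z":0,"ax":0,"ay":0,"az":0},{"x":0,"y":0,"z":0,"ax":0,"ay":0,"az":0},{"x":0,"y":0,"z":-0.02,"ax":0,"ay":0,"az":0},{"x":0,"y":0,"z":-0.08,"ax":0,"ay":0,"az":0},{"x":0,"y":0,"z":-0.14,"ax":0,"ay":0,"az":0}]'
python3 -m creep '[{"x":0,"y":0,"z":-0.06,"ax":0,"ay":0,"az":0},{"x":0,"y":0,"z":-0.12,"ax":0,"ay":0,"az":0},{"x":0,"y":0,"z":-0.13,"ax":0,"ay":0,"az":0},{"x":0,"y":0,"z":-0.13,"ax":0,"ay":0,"az":0},{"x":0,"y":0,"z":-0.13,"ax":0,"ay":0,"az":0}]'
python3 - <<'E'
from h import *
c=cr(0,-.044); print(c)
goto((.585,-.07,.30,1.1),(*c,.30,CY))
E
```

```text
clock: 59.22
tcp_pos: [0.59, -0.3509, 0.1053]
tool_rot: [-0.029, 3.138, -0.002]
contact_force: [0.0, -0.4, -0.9]
width: 0.497
grasp_force: 0.0
clock: 59.85
tcp_pos: [0.5882, -0.3511, 0.1028]
tool_rot: [-0.027, 3.141, -0.001]
contact_force: [-0.4, -0.1, 2.1]
width: 0.11
grasp_force: 40.0
clock: 60.48
tcp_pos: [0.5879, -0.3504, 0.209]
tool_rot: [0.027, -3.141, -0.001]
contact_force: [0.0, -0.4, -0.8]
width: 0.108
grasp_force: 40.0
clock: 61.1
tcp_pos: [0.5874, -0.35, 0.3031]
tool_rot: [0.027, -3.139, -0.003]
contact_force: [0.1, 0.5, -1.6]
width: 0.106
grasp_force: 40.0
[0.55409747 0.25447044]
-> (0.585, -0.07, 0.3, 1.1) x -0.0034 y 0.3734 z 0.0047 ax 0.0011 ay -0.0019 az -0.0012 rows 4.5
-> (np.float64(0.5540974668172333), np.float64(0.2544704358047605), 0.3, 7.44) x 0.0329 y 0.4333 z 0.0000 ax 0.0000 ay 0.0000 az -0.0704 rows 5.2
```

Divider centre about +1 mm in x from the TCP, as before, so I'll aim at local x = -0.001.

```bash

python3 -m creep '[{"x":0,"y":0.06,"z":0,"ax":0,"ay":0,"az":0},{"x":0,"y":0.14,"z":0,"ax":0,"ay":0,"az":0},{"x":0,"y":0.22,"z":0,"ax":0,"ay":0,"az":0},{"x":0,"y":0.3,"z":0,"ax":0,"ay":0,"az":0},{"x":0,"y":0.374,"z":0,"ax":0,"ay":0,"az":0}]' >/dev/null
python3 -m creep '[{"x":0.006,"y":0.08,"z":0,"ax":0,"ay":0,"az":-0.02},{"x":0.012,"y":0.16,"z":0,"ax":0,"ay":0,"az":-0.04},{"x":0.02,"y":0.24,"z":0,"ax":0,"ay":0,"az":-0.06},{"x":0.03,"y":0.32,"z":0,"ax":0,"ay":0,"az":-0.07},{"x":0.033,"y":0.39,"z":0,"ax":0,"ay":0,"az":-0.07}]' >/dev/null
python3 -m creep '[{"x":0.003,"y":0.03,"z":0,"ax":0,"ay":0,"az":0},{"x":0.003,"y":0.04,"z":0.02,"ax":0,"ay":0,"az":0},{"x":0.003,"y":0.04,"z":0.08,"ax":0,"ay":0,"az":0},{"x":0.003,"y":0.04,"z":0.14,"ax":0,"ay":0,"az":0},{"x":0.003,"y":0.04,"z":0.16,"ax":0,"ay":0,"az":0}]' >/dev/null
python3 -m creep '[{"x":0,"y":0,"z":0,"ax":0,"ay":0,"az":0},{"x":0,"y":0,"z":0,"ax":0,"ay":0,"az":0},{"x":0,"y":0,"z":0,"ax":0,"ay":0,"az":0},{"x":0,"y":0,"z":0,"ax":0,"ay":0,"az":0},{"x":0,"y":0,"z":0,"ax":0,"ay":0,"az":0}]' 
python3 - <<'E'
from h import *
goto((*cr(-.001,-.044),.15,CY))
E
```

```text
clock: 63.6
tcp_pos: [0.5476, 0.2513, 0.1856]
tool_rot: [-0.2, 3.135, 0.001]
contact_force: [0.4, -0.4, 0.3]
width: 0.111
grasp_force: 40.0
-> (np.float64(0.553105885812796), np.float64(0.25434094792255063), 0.15, 7.44) x -0.0077 y 0.0031 z 0.0474 ax 0.0002 ay 0.0004 az -0.0016 rows 0.6
```

```bash

python3 -m creep '[{"x":-0.0077,"y":0.0031,"z":0,"ax":0,"ay":0,"az":-0.0016},{"x":-0.0077,"y":0.0031,"z":0,"ax":0,"ay":0,"az":-0.0016},{"x":-0.0077,"y":0.0031,"z":0.01,"ax":0,"ay":0,"az":-0.0016},{"x":-0.0077,"y":0.0031,"z":0.01,"ax":0,"ay":0,"az":-0.0016},{"x":-0.0077,"y":0.0031,"z":0.01,"ax":0,"ay":0,"az":-0.0016}]' 
python3 - <<'E'
from h import *
goto((*cr(-.001,-.044),.15,CY))
E
```

```text
clock: 64.22
tcp_pos: [0.5528, 0.2541, 0.1774]
tool_rot: [0.204, -3.135, 0.0]
contact_force: [-0.1, -1.1, -0.8]
width: 0.111
grasp_force: 40.0
-> (np.float64(0.553105885812796), np.float64(0.25434094792255063), 0.15, 7.44) x -0.0005 y 0.0003 z 0.0365 ax -0.0001 ay -0.0002 az -0.0001 rows 0.4
```

```bash

python3 -m creep '[{"x":0,"y":0,"z":0.008,"ax":0,"ay":0,"az":0},{"x":0,"y":0,"z":0.016,"ax":0,"ay":0,"az":0},{"x":0,"y":0,"z":0.024,"ax":0,"ay":0,"az":0},{"x":0,"y":0,"z":0.032,"ax":0,"ay":0,"az":0},{"x":0,"y":0,"z":0.037,"ax":0,"ay":0,"az":0}]' 
```

```text
clock: 64.85
tcp_pos: [0.5528, 0.2541, 0.1493]
tool_rot: [0.204, -3.135, 0.0]
contact_force: [0.5, -0.6, -1.6]
width: 0.111
grasp_force: 40.0
```

In the groove without force; push down, release and retreat.

```bash

python3 -m creep '[{"x":0,"y":0,"z":0.014,"ax":0,"ay":0,"az":0},{"x":0,"y":0,"z":0.028,"ax":0,"ay":0,"az":0},{"x":0,"y":0,"z":0.042,"ax":0,"ay":0,"az":0},{"x":0,"y":0,"z":0.054,"ax":0,"ay":0,"az":0},{"x":0,"y":0,"z":0.0605,"ax":0,"ay":0,"az":0}]' 
python3 -m creep '[{"x":0,"y":0,"z":0,"ax":0,"ay":0,"az":0},{"x":0,"y":0,"z":0,"ax":0,"ay":0,"az":0},{"x":0,"y":0,"z":0,"ax":0,"ay":0,"az":0},{"x":0,"y":0,"z":0,"ax":0,"ay":0,"az":0},{"x":0,"y":0,"z":-0.04,"ax":0,"ay":0,"az":0}]' 0.5
python3 -m creep '[{"x":0,"y":0,"z":-0.08,"ax":0,"ay":0,"az":0},{"x":0,"y":0,"z":-0.16,"ax":0,"ay":0,"az":0},{"x":0,"y":0,"z":-0.24,"ax":0,"ay":0,"az":0},{"x":0,"y":0,"z":-0.3,"ax":0,"ay":0,"az":0},{"x":0,"y":0,"z":-0.3,"ax":0,"ay":0,"az":0}]'
python3 -m creep '[{"x":-0.12,"y":-0.1,"z":0,"ax":0,"ay":0,"az":0},{"x":-0.12,"y":-0.1,"z":0,"ax":0,"ay":0,"az":0},{"x":-0.12,"y":-0.1,"z":0,"ax":0,"ay":0,"az":0},{"x":-0.12,"y":-0.1,"z":0,"ax":0,"ay":0,"az":0},{"x":-0.12,"y":-0.1,"z":0,"ax":0,"ay":0,"az":0}]'
python3 - <<'E'
from h import *
w=snap('wrist');t=snap('top')
cv2.imwrite('pics/fin.png',np.hstack([cv2.resize(w['pixels'][0:260,160:560,::-1],(480,312)),cv2.resize(t['pixels'][100:308,100:413,::-1],(320,213))[:,:].copy() if 0 else cv2.copyMakeBorder(cv2.resize(t['pixels'][110:310,110:400,::-1],(320,221)),0,91,0,0,cv2.BORDER_CONSTANT)]))
for y in (-.044,.044): print([proj(t,[*cr(0,y),z]).round(1) for z in (.133,)], [proj(w,[*cr(0,y),.133]).round(1)])
E
```

```text
clock: 65.47
tcp_pos: [0.5527, 0.2541, 0.1037]
tool_rot: [0.204, -3.134, 0.001]
contact_force: [0.8, -0.3, -0.9]
width: 0.11
grasp_force: 40.0
clock: 66.1
tcp_pos: [0.5513, 0.2536, 0.133]
tool_rot: [0.204, -3.131, 0.003]
contact_force: [-0.0, 0.6, -0.1]
width: 0.5
grasp_force: 0.0
clock: 66.72
tcp_pos: [0.5547, 0.2549, 0.3639]
tool_rot: [-0.203, 3.128, 0.005]
contact_force: [-0.0, -0.8, 0.3]
width: 0.5
grasp_force: 0.0
clock: 67.35
tcp_pos: [0.6508, 0.193, 0.3592]
tool_rot: [0.207, -3.134, -0.001]
contact_force: [0.3, 0.2, 0.6]
width: 0.5
grasp_force: 0.0
[array([185.1, 212.3])] [array([351.1,  90.5])]
[array([153.1, 216.8])] [array([439.1,  90.7])]
```

View pics/fin.png

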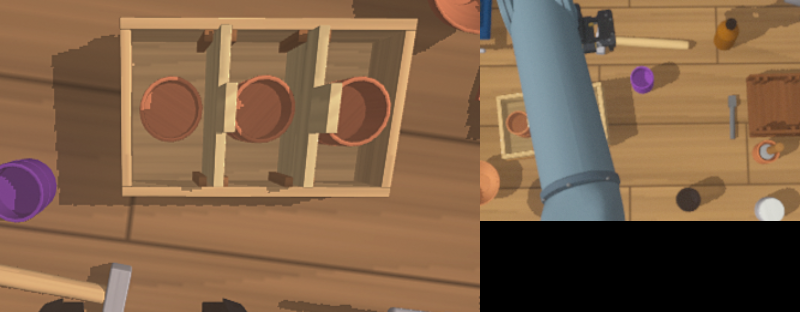

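The last view shows a tumbler in each compartment, dividers in both slots (tabs at (231,108) and (330,108)) and the brush in its pot at (767,150). Handing in.

```bash
python3 -c "
from cell import *
print(finish_job())"
```

```text
the job is handed in; nothing more can be done
None
```

I handed the job in; the hand-in gave no verdict. I brushed the three tumblers from tallest to shortest and put the brush back in its pot. Each tumbler stands in its own crate compartment, and both dividers are down in their slots.

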